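# Load the dead-weight pressure tester

### The arm

A 6-joint arm with a two-finger parallel gripper is mounted at the origin on the work surface. World frame = base frame: x ahead of the robot, y to its left, z up, the work surface at z = 0. Lengths are in m, angles in rad, forces in N, time in s.
With the tool pointing down it reaches from about 0.35 to 0.975 m from the base axis. Payload 4.9 kg.
Tool frame: the origin (TCP) lies at the centre of the arm's flange, where the gripper is bolted on; the fingertips stand 173 mm ahead of it and the grasp point (between the pads) lies 155 mm ahead of it (ctrl.finger_overhang is the distance from the TCP to the fingertips, in m); z points along the fingers, y is the direction in which the jaws open and shut (so a half turn about z gives the same grasp; the last joint's range is limited). The gripper opens to 85 mm and grips with 20 to 120 N. Pads are 22 mm wide; open, the fingers measure 114 mm over their backs; the gripper's body (76 mm by 85 mm) begins 54 mm behind the grasp point. The pads swing forward as they close: fully open they stand 13 mm farther back than shut.
Start: joints at [-1.42, 0.053, 1.613, -0, 1.476, -0.119], TCP at [0.167, -0.602, 0.405] pointing down, gripper open.
Joint ranges: [-3.01, 3.01], [-1.01, 2.22], [0.06, 2.58], [-1.02, 4.17], [0.09, 2.62], [-3.14, 3.14]. Speed limits (rad/s): [2.57, 2.57, 3.14, 3.14, 3.14, 3.14].

### API

Orientations are given as a rotation vector (axis times angle).
In Python, from station import ctrl, eyes, spotter gives the robot as it stands.
- The arm moves only by the shell command python3 -m crank 'ROWS' [FORCE]. ROWS is JSON, a list of rows, each a list of 7 numbers: the turn, a rotation vector about the tool's x, y, z in rad, then the shift along the tool's x, y, z in mm, then the closure, from -1 (fully open) to 1 (shut). A call has 1 to 8 rows; each row shifts and turns the pose as measured when the row begins, along the tool's axes as they then stand; what a row does not reach is not made up. A row lasts 1/12 s, in which the tool goes at most 41.7 mm and 7.16 degrees, less where a joint would pass 70% of its speed; a pose out of reach is approached as far as the arm can. A call is refused whole if a number of a shift passes 41.7 or a number of a turn 0.125, either way. A call with a gripper value outside its range is refused whole. The fingers move at their own pace and stop on an object; FORCE is the grip in N (left out, the last holds). Time passes only in rows, so rows that do not move let the fingers close. It gives the time, the measured TCP pose, the force and the opening at its end, in the units of the state.
- ctrl.get_obs(): the state, without advancing time (a new reading comes with each control period).
- eyes.get_image(name): name is "scene" or "top" or "wrist"; returns a dict with "image" (420x560x3 uint8, red, green, blue), "vertical_fov" (degrees; the focal length in pixels is half the picture's height over the tangent of half this angle, whatever the lens; pixels are square), "cx", "cy" (the principal point, pixels), "dist" ([k1, k2, p1, p2, k3] as OpenCV has them; the pictures are not rectified), "rvec" (rotation vector, rad) and "tvec" (3), from world to camera coordinates, as OpenCV has them; the wrist camera has in their place "mount" (4x4, takes a point from camera to tool coordinates, whose origin is the TCP and whose axes are the flange's). Camera axes: x right, y down, z forward; pixel columns grow to the right and rows downward; lengths in m; the calibration is good to about 2 mm. A picture is of the moment at which its call begins: read the wrist's pose just before it. There is no depth.
- ctrl.finish_job(): hands the job in, once; it reports no verdict.
Trained networks look in a picture, given as the dict that the camera call returned (one of the last four; its "shot" number tells which), for a name from the list of things; names that differ only in an ending like _2 or _b are one class to them, and where a whole thing is asked for, a point or a joint stands for the part that bears it (a point fixed in the world has none). Each returns a list of dicts, best first, with "confidence" (0 to 1); they miss things now and then, are a little off and sometimes report something else, mostly with a low value. They report only what shows in the picture. A call takes as long as a camera call. They do not tell look-alikes from the thing itself.
- spotter.look_for(query, picture): "centre" ([x, y, z] in m, in world coordinates, good to about 4 mm: the middle of the surface that is visible of it).
- spotter.outline_of(query, picture): "region" (420x560 bool, what is visible of it).
- spotter.mark_of(query, picture): "centre" ([x, y, z] in m, in world coordinates, good to about 4 mm: a listed point, or the origin of a listed thing).
The state is a dict: "t": time; "q": joint angles; "dq": joint speeds; "effort": joint torques, N m; "tool_pos": TCP position; "tool_rot": TCP orientation; "contact_force": force on the tool from outside, world axes, zero at the start; "wrist_torque": the same for the moment, N m; "opening": finger opening in m.
Only numpy, scipy, OpenCV 4.12 (cv2) and the standard library are available. Lean on these libraries where they do the work, as an engineer would, in place of code of your own. Each camera call takes 0.05 s, during which the arm holds its last target.

### The job

Get the dead-weight tester ready for its first reading: first close the open test port with the black knobbed cap, seated flat on its flange, then load the piston post with the large disc, the small disc on top of it and the steel sleeve on top of that, in that order, all upright with the post's spindle through their bores. Lower each piece gently into place, never dropping it, and leave the spanner, the knobbed weight and the bolt where they are.

Things in the scene. Friction and masses are not known exactly. Their poses are not given: they have to be found in the camera images.
- tester: The tester: white painted case 320 (x) x 340 (y) mm on rubber feet, fixed; origin under its centre on the bench, its flat deck 85 mm above. It carries the post, the port, the spanner and, near its far left corner (own x +100, y +90), a round dial gauge 90 mm across standing 31 mm above the deck. A ball lever sticks out of its left (+y) side.
- post: Piston post, fixed upright on the tester's deck; origin on its axis at deck height, z up. Foot 56 mm across; round platen 62 mm across whose flat top is 42 mm above the origin; from it rises a spindle 16 mm in diameter, its tip 96 mm above the origin (last 6 mm tapered to 8 mm). Weights thread over the spindle and rest on the platen or on each other.
- port: Open test port, fixed upright on the deck; origin on its axis at deck height, z up. Flange 56 mm across, its flat top 12 mm above the origin; nozzle 20 mm in diameter, its top 27 mm above the origin (last 3 mm tapered), with a small dark hole. The cap goes over the nozzle with its rim on the flange.
- disc_large: Large dark steel disc weight lying flat on the bench: 68 mm across, 20 mm thick, through bore 26 mm, about 0.5 kg. Origin at the centre of its underside, z up.
- disc_small: Small dark steel disc weight lying flat on the bench: 52 mm across, 18 mm thick, through bore 26 mm, about 0.25 kg. Origin at the centre of its underside, z up.
- sleeve: Bright steel tubular weight standing on the bench: 42 mm across, 60 mm tall, through bore 24 mm, about 0.43 kg, both ends alike. Origin at the centre of its underside, z up.
- cap: Black plastic cap standing on its open rim on the bench: body 40 mm across and 28 mm tall, on it a round grip knob 22 mm across and 20 mm tall (48 mm in all); the hollow underneath is 28 mm across and 20 mm deep. About 0.08 kg. Origin at the centre of its underside, z up.
- spanner: Bystander: steel spanner 140 mm long lying on the tester's deck at its far right. Origin at about its middle, on the underside. Leave it.
- knob_weight: Bystander: solid steel weight with a foot 48 mm across, a thin neck and a round head 32 mm across, 56 mm tall, with no bore, standing on the bench. Origin at the centre of its underside. Leave it.
- bolt: Bystander: short steel bolt standing on its hexagonal head (24 mm) on the bench, 33 mm tall. Origin at the centre of its underside. Leave it.
Not all that is in view belongs to the job. Leave any brown or yellow look-alike of the disc_small alone.

How it is judged:
On the way, in this order (a step that is already met when the one before it is completed fails the run):
1. the cap covers the test port and sits on its flange (horizontal distance between cap and port below 0.008 m and z of cap in the frame of port between 0.008 and 0.016 m and angle between cap's own z axis and vertical below 0.06 rad and linear speed of cap below 0.02 m/s), for 0.2 s.
2. the large disc lies on the platen of the post (horizontal distance between disc_large and post below 0.008 m and z of disc_large in the frame of post between 0.038 and 0.046 m and angle between disc_large's own z axis and vertical below 0.06 rad and linear speed of disc_large below 0.02 m/s), for 0.2 s.
3. the small disc lies on the large disc (horizontal distance between disc_small and post below 0.008 m and z of disc_small in the frame of post between 0.058 and 0.066 m and angle between disc_small's own z axis and vertical below 0.06 rad and linear speed of disc_small below 0.02 m/s), for 0.2 s.
4. the sleeve stands on the small disc, round the spindle (horizontal distance between sleeve and post below 0.008 m and z of sleeve in the frame of post between 0.076 and 0.084 m and angle between sleeve's own z axis and vertical below 0.06 rad and linear speed of sleeve below 0.02 m/s), for 0.2 s.
At the end, for the whole second after the job is handed in: The cap sits over the port with its rim on the flange; on the post lie, from below, the large disc on the platen, the small disc, the sleeve. Each is within 8 mm of the axis, within 4 mm of its proper height, within 0.06 rad of upright, at rest (below 0.02 m/s) and released (all of step 1 and all of step 2 and all of step 3 and all of step 4 and contact force between the fingers and cap below 0.1 N and contact force between the fingers and disc_large below 0.1 N and contact force between the fingers and disc_small below 0.1 N and contact force between the fingers and sleeve below 0.1 N); the robot touches nothing.
It fails at once if a piece is dropped: it moves faster than 0.6 m/s just over (its underside below 130 mm above the deck and within 14 mm of the axis) its post or port ((horizontal distance between cap and port below 0.014 m and z of cap in the frame of port below 0.13 m and linear speed of cap above 0.6 m/s) or (horizontal distance between disc_large and post below 0.014 m and z of disc_large in the frame of post below 0.13 m and linear speed of disc_large above 0.6 m/s) or (horizontal distance between disc_small and post below 0.014 m and z of disc_small in the frame of post below 0.13 m and linear speed of disc_small above 0.6 m/s) or (horizontal distance between sleeve and post below 0.014 m and z of sleeve in the frame of post below 0.13 m and linear speed of sleeve above 0.6 m/s)).
It fails at once if the spanner, the knobbed weight or the bolt is moved by more than 20 mm (distance of any of spanner, knob_weight, bolt from where it was at the start of the episode above 0.02 m).
It also fails if it takes over 115 s, if anything falls off the work surface, if the arm or the gripper's body presses on something with over 40 N, if the wrist force passes 120 N, or if a joint passes its speed limit or range.

## Working session

There is one attempt and no reset: what is moved stays moved. The work goes in short steps, Python scripts to look and compute and a shell command to move; the robot and the scene stay as the last step left them, time stands still between calls to the robot, and variables do not carry over. Pictures are saved under pics/ and viewed, and the job is handed in when it is done.

```bash
ls; mkdir -p pics; python3 - <<'E'
from station import ctrl, eyes, spotter
import cv2
print(ctrl.get_obs())
for n in ["scene","top","wrist"]:
    p=eyes.get_image(n); cv2.imwrite(f"pics/a_{n}.png",p["image"][...,::-1])
    print(n,{k:v for k,v in p.items() if k!="image"})
E
```

```text
pics
{'t': 0.0, 'q': array([-1.41995996e+00,  5.33505979e-02,  1.61432407e+00, -2.18150841e-05,
        1.47600084e+00, -1.18995146e-01]), 'dq': array([-0.0008798 ,  0.00035608, -0.00126379,  0.00077894,  0.00013503,
       -0.00024053]), 'effort': array([-6.23722626e-04, -3.93680048e+01, -3.70178533e+01, -1.48786735e-04,
        7.01684869e-03,  8.21252058e-06]), 'tool_pos': array([ 0.1665647 , -0.60210794,  0.40344857]), 'tool_rot': array([-3.11098019e+00, -4.22288847e-01,  8.61342610e-05]), 'contact_force': array([-0.18004574,  0.20593818,  0.58230804]), 'wrist_torque': array([-0.051759  , -0.01643582,  0.0271144 ]), 'opening': 0.08514796254339937}
scene {'vertical_fov': 48.43083521875234, 'cx': 277.66970219806547, 'cy': 207.34785233357496, 'dist': array([0.00758275, 0.        , 0.        , 0.        , 0.        ]), 'rvec': array([ 1.85115962,  1.20808299, -0.66200235]), 'tvec': array([-0.21026037, -0.21968634,  1.63940225]), 'shot': 1}
top {'vertical_fov': 42.39438407183244, 'cx': 277.66991249151425, 'cy': 211.15188661969393, 'dist': array([-0.03548082,  0.        ,  0.        ,  0.        ,  0.        ]), 'rvec': array([ 2.14868892, -2.11747439,  0.22577197]), 'tvec': array([-0.0411588 ,  0.59187487,  1.19627972]), 'shot': 2}
wrist {'vertical_fov': 60.12047631402492, 'cx': 280.9880871386357, 'cy': 209.60840840218466, 'dist': array([-0.01560148,  0.        ,  0.        ,  0.        ,  0.        ]), 'mount': array([[-4.87271341e-05, -9.46003103e-01, -3.24157563e-01,
         8.43163657e-02],
       [ 9.99999999e-01, -4.97704360e-05, -5.07206164e-06,
         1.04290677e-03],
       [-1.13352772e-05, -3.24157563e-01,  9.46003105e-01,
         2.94706921e-02],
       [ 0.00000000e+00,  0.00000000e+00,  0.00000000e+00,
         1.00000000e+00]]), 'shot': 3}
```

View pics/a_scene.png

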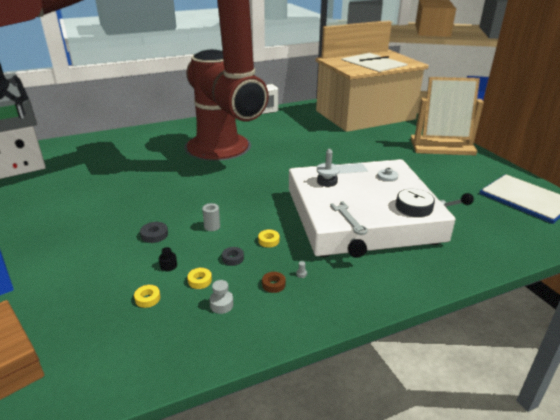

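View pics/a_top.png

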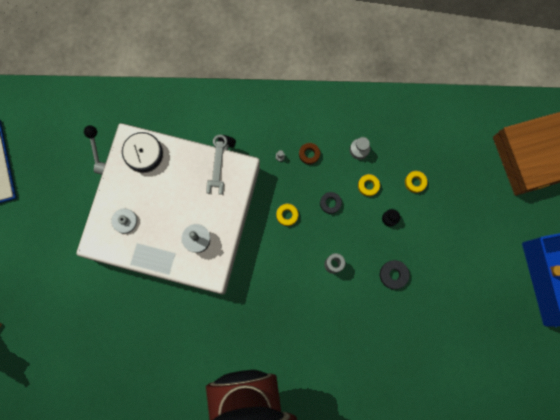

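View pics/a_wrist.png

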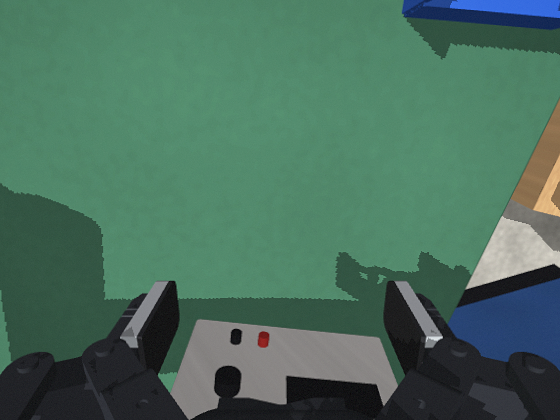

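The scene view shows the parts on the bench and the tester with the post (327,165) and port (388,173). In the top view: cap (391,217), large disc (395,275), small disc (331,203), sleeve (336,263), post (196,237) and port (123,220). Bystanders are the knobbed weight (361,148) and bolt (281,155). Small-disc candidates are dark (331,203), yellow (287,215), (369,185), (417,181), and brown (310,153). The dark one fits the description.

```bash
cat > h.py <<'E'
import numpy as np, cv2
from station import ctrl, eyes, spotter
from scipy.spatial.transform import Rotation as R
def K(p):
    h=p["image"].shape[0]; f=h/2/np.tan(np.radians(p["vertical_fov"])/2)
    return np.array([[f,0,p["cx"]],[0,f,p["cy"]],[0,0,1]])
def ext(p,obs=None):
    "returns Rcw (world->cam), t"
    if "rvec" in p:
        return cv2.Rodrigues(p["rvec"])[0],np.array(p["tvec"])
    Rt=R.from_rotvec(obs["tool_rot"]).as_matrix(); M=p["mount"]
    Rw=Rt@M[:3,:3]; c=Rt@M[:3,3]+obs["tool_pos"]
    return Rw.T,-Rw.T@c
def ray(p,uv,obs=None):
    Rc,t=ext(p,obs)
    n=cv2.undistortPoints(np.array([[uv]],float),K(p),p["dist"])[0,0]
    d=Rc.T@np.array([n[0],n[1],1]); return -Rc.T@t, d/np.linalg.norm(d)
def atz(p,uv,z,obs=None):
    c,d=ray(p,uv,obs); return c+d*(z-c[2])/d[2]
def tri(rays):
    A=np.zeros((3,3));b=np.zeros(3)
    for c,d in rays:
        P=np.eye(3)-np.outer(d,d);A+=P;b+=P@c
    return np.linalg.solve(A,b)
def proj(p,X,obs=None):
    Rc,t=ext(p,obs)
    return cv2.projectPoints(np.array([X],float),cv2.Rodrigues(Rc)[0],t,K(p),p["dist"])[0][0,0]
E
python3 - <<'E'
from h import *
np.set_printoptions(precision=4,suppress=True)
for n in ["scene","top"]:
    p=eyes.get_image(n); Rc,t=ext(p); print(n,-Rc.T@t)
    for q in ["cap","disc_large","disc_small","sleeve","post","port","tester","spanner","knob_weight","bolt"]:
        r=spotter.mark_of(q,p)
        l=spotter.outline_of(q,p)
        print(q,[(round(x["confidence"],2),x["centre"].round(3) if hasattr(x["centre"],'round') else x["centre"], proj(p,x["centre"]).round(0)) for x in r[:4]])
        print('    ',[ (round(x["confidence"],2), np.argwhere(x["region"]).mean(0)[::-1].round(1)) for x in l[:4]])
    im=p["image"]
    if n=="top":
        cv2.imwrite("pics/b_top.png",cv2.resize(im[120:310,270:440],None,fx=3,fy=3,interpolation=cv2.INTER_CUBIC)[...,::-1])
        cv2.imwrite("pics/b_top2.png",cv2.resize(im[110:300,70:270],None,fx=3,fy=3,interpolation=cv2.INTER_CUBIC)[...,::-1])
print(ctrl.get_obs()["t"])
E
```

```text
scene [ 1.4591 -0.4171  0.6908]
cap [(0.68, [0.5905, -0.3054, 0.0016], array([169., 265.]))]
     [(0.91, array([167.2, 259.5]))]
disc_large [(0.91, [0.449, -0.3118, -0.0056], array([154., 235.]))]
     [(0.89, array([153.5, 231.8]))]
disc_small [(0.89, [0.6717, -0.258, -0.0054], array([199., 284.])), (0.82, [0.5899, -0.0537, 0.0021], array([269., 239.])), (0.8, [0.7495, -0.113, -0.0003], array([273., 286.])), (0.76, [0.6786, -0.3694, -0.0017], array([148., 298.]))]
     [(0.93, array([199., 278.])), (0.84, array([268.1, 238.1])), (0.77, array([273.4, 281.8])), (0.74, array([232.5, 256. ]))]
sleeve [(0.9, [0.4769, -0.1664, 0.0005], array([212., 226.])), (0.4, [0.761, -0.2286, -0.0035], array([224., 305.]))]
     [(0.7, array([210.4, 216.9])), (0.17, array([370.1, 209.1]))]
post [(0.8, [0.5128, 0.1443, 0.0824], array([326., 182.]))]
     [(0.73, array([327.5, 172. ]))]
port [(0.62, [0.5553, 0.3077, 0.0846], array([386., 176.]))]
     [(0.55, array([387.1, 174.7])), (0.48, array([153.4, 231.9])), (0.26, array([327.4, 171.6]))]
tester [(0.96, [0.5981, 0.2161, -0.001], array([363., 218.]
[... 1287 characters left out ...]
]
     [(0.59, array([334.4, 263.6]))]
post [(0.92, [0.5168, 0.1505, 0.0832], array([196., 241.]))]
     [(0.55, array([195.3, 238.2]))]
port [(0.9, [0.559, 0.3094, 0.087], array([125., 221.]))]
     [(0.75, array([124.1, 221. ]))]
tester [(0.98, [0.5949, 0.2113, 0.0032], array([176., 213.]))]
     [(0.66, array([168.4, 206.1]))]
spanner [(0.7, [0.6932, 0.1037, 0.0841], array([219., 165.]))]
     [(0.79, array([216.7, 166.4])), (0.53, array([168.4, 206.2]))]
knob_weight [(0.91, [0.7608, -0.2325, 0.0017], array([359., 150.])), (0.44, [0.6303, -0.1628, -0.0036], array([331., 201.]))]
     [(0.58, array([359.5, 148.2]))]
bolt [(0.65, [0.7431, -0.0366, 0.0019], array([280., 155.]))]
     []
2.25
```

View pics/b_top.png

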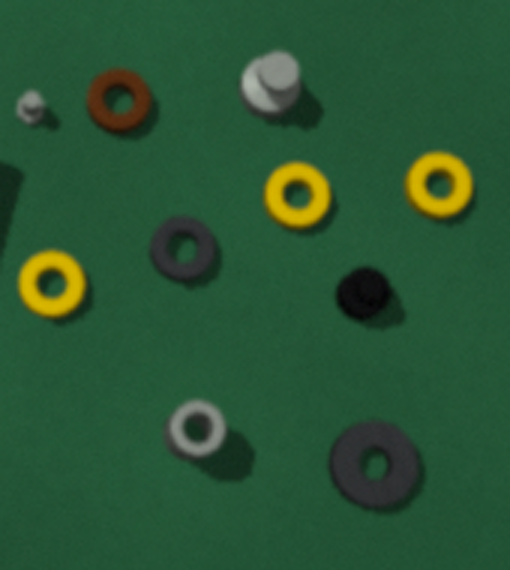

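View pics/b_top2.png

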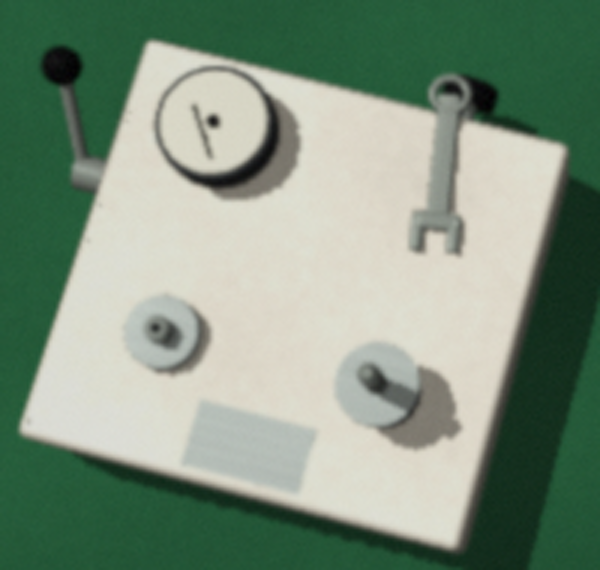

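The crop confirms it: the only dark small disc is at (184,248) in the crop; the other rings are yellow or brown. I'll turn the tool so its axes line up with the world, then go over the cap.

```bash
python3 -m crank '[[0,0,0.09,0,0,0,-1],[0,0,0.09,0,0,0,-1],[0,0,0.09,0,0,0,-1],[0,0,0,30,-22,0,-1],[0,0,0,33,-24,0,-1],[0,0,0,33,-24,0,-1],[0,0,0,33,-24,0,-1],[0,0,0,33,-24,0,-1]]' 60
```

```text
t: 2.92
tool_pos: [0.3293, -0.4879, 0.4044]
tool_rot: [3.138, -0.046, -0.003]
contact_force: [0.7, -0.8, -0.8]
opening: 0.0853
```

```bash
python3 -m crank '[[0,0,-0.029,33,-23,9,-1],[0,0,0,33,-23,9,-1],[0,0,0,33,-23,9,-1],[0,0,0,33,-23,9,-1],[0,0,0,33,-23,9,-1],[0,0,0,33,-23,9,-1],[0,0,0,33,-23,9,-1],[0,0,0,33,-23,9,-1]]'
python3 - <<'E'
from h import *
o=ctrl.get_obs(); print(o["dq"].round(3),o["tool_pos"].round(4),o["tool_rot"].round(4))
E
```

```text
t: 3.58
tool_pos: [0.597, -0.3002, 0.3364]
tool_rot: [3.13, 0.002, 0.008]
contact_force: [0.5, -0.9, 0.3]
opening: 0.0854
[ 0.697  0.581 -0.474 -0.012 -0.117  0.694] [ 0.597  -0.3002  0.3364] [3.1296e+00 2.1000e-03 8.2000e-03]
```

```bash
python3 -m crank '[[0,0,0,0,0,0,-1],[0,0,0,0,0,0,-1]]'
python3 - <<'E'
from h import *
o=ctrl.get_obs(); print(o["t"],o["dq"].round(3),o["tool_pos"].round(4),o["tool_rot"].round(4))
E
```

```text
t: 3.75
tool_pos: [0.6018, -0.2943, 0.3331]
tool_rot: [3.133, 0.016, 0.006]
contact_force: [-0.8, -0.8, 0.2]
opening: 0.0853
3.75 [ 0.062  0.038 -0.01   0.033 -0.013  0.015] [ 0.6018 -0.2943  0.3331] [3.1334 0.0158 0.0057]
```

```bash
cat > w.py <<'E'
from h import *
import sys
def look(name,q,cam="wrist"):
    o=ctrl.get_obs(); p=eyes.get_image(cam)
    cv2.imwrite(f"pics/{name}.png",p["image"][...,::-1])
    np.savez(f"pics/{name}.npz",pos=o["tool_pos"],rot=o["tool_rot"])
    print(o["t"],o["tool_pos"].round(4),o["tool_rot"].round(4))
    for x in q:
        for m in spotter.mark_of(x,p)[:3]: print(x,"mark",round(m["confidence"],2),np.round(m["centre"],4),proj(p,m["centre"],o).round(1))
        for m in spotter.outline_of(x,p)[:3]:
            r=m["region"]; ys,xs=np.where(r)
            (c,rad)=cv2.minEnclosingCircle(np.stack([xs,ys],1).astype(np.float32))
            print(x,"outl",round(m["confidence"],2),"cent",xs.mean().round(1),ys.mean().round(1),"bbox",xs.min(),xs.max(),ys.min(),ys.max())
    return o,p
E
python3 - <<'E'
from w import *
look("c1",["cap"])
E
```

```text
3.75 [ 0.6018 -0.2943  0.3331] [3.1334 0.0158 0.0057]
cap mark 0.58 [ 5.934e-01 -3.100e-01 -4.000e-04] [294.7 199. ]
cap outl 0.84 cent 290.9 209.2 bbox 268 315 182 236
```

View pics/c1.png

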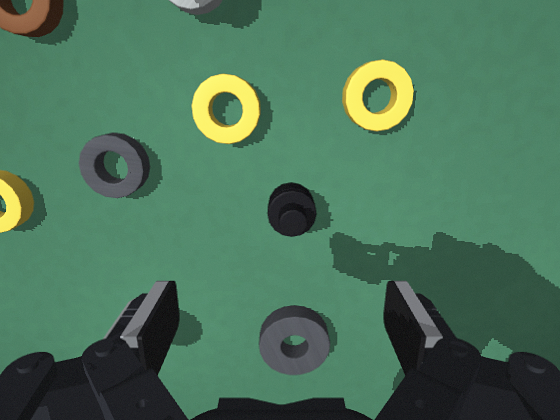

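```bash
cat > fit.py <<'E'
from w import *
from scipy.optimize import minimize
SH={"cap":[(.020,0,.028),(.011,.028,.048)],"disc_large":[(.034,0,.020)],"disc_small":[(.026,0,.018)],"sleeve":[(.021,0,.060)],
 "post":[(.028,0,.010),(.031,.036,.042),(.008,.042,.092)],"port":[(.028,0,.012),(.010,.012,.027)]}
th=np.linspace(0,2*np.pi,60,endpoint=False)
S=4
def sil(p,o,xyz,shape):
    m=np.zeros((420*S//2,560*S//2),np.uint8); Rc,t=ext(p,o); rv=cv2.Rodrigues(Rc)[0]
    for r,a,b in shape:
        pts=np.concatenate([np.stack([xyz[0]+r*np.cos(th),xyz[1]+r*np.sin(th),0*th+xyz[2]+z],1) for z in (a,b)])
        uv=cv2.projectPoints(pts,rv,t,K(p),p["dist"])[0][:,0]
        h=cv2.convexHull(uv.astype(np.float32))
        cv2.fillConvexPoly(m,np.round(((h+.5)*S/2-.5)*16).astype(np.int32),1,shift=4)
    return m.astype(bool)
def fit(views,shape,x0,freez=False):
    R=[cv2.resize(v[2].astype(np.uint8),None,fx=S/2,fy=S/2,interpolation=cv2.INTER_NEAREST).astype(bool) for v in views]
    def cost(x):
        xyz=(x[0],x[1],x[2] if freez else x0[2]); c=0
        for v,r in zip(views,R):
            s=sil(v[0],v[1],xyz,shape); c+=(s^r).sum()/max((s|r).sum(),1)
        return c
    n=3 if freez else 2
    sim=np.vstack([x0[:n]]+[np.array(x0[:n])+np.eye(n)[i]*.008 for i in range(n)])
    s=minimize(cost,x0[:n],method="Nelder-Mead",options=dict(initial_simplex=sim,xatol=1e-4,fatol=1e-5,maxiter=150))
    return s.x,s.fun/len(views)
def reg(p,o,q,near):
    "outline nearest to expected world point"
    u=proj(p,near,o); best=None
    for m in spotter.outline_of(q,p):
        ys,xs=np.where(m["region"]); d=np.hypot(xs.mean()-u[0],ys.mean()-u[1])
        if best is None or d<best[0]: best=(d,m["region"])
    return None if best is None or best[0]>35 else best[1]
E
python3 - <<'E'
from fit import *
G={"cap":(.592,-.307,0),"disc_large":(.451,-.313,0),"disc_small":(.627,-.161,0),"sleeve":(.474,-.167,0),"post":(.515,.148,.085),"port":(.557,.309,.085)}
V=[]
for n in ["wrist","top","scene"]:
    o=ctrl.get_obs();V.append((n,eyes.get_image(n),o))
for q,g in G.items():
    L=[]
    for n,p,o in V:
        if n=="wrist" and q in("post","port","sleeve"): continue
        r=reg(p,o,q,g)
        if r is None: print(q,n,"none"); continue
        L.append((p,o,r)); x,c=fit([(p,o,r)],SH[q],g); print(q,n,x.round(4),round(c,3))
    if len(L)>1:
        x,c=fit(L,SH[q],g,True); print(q,"ALL free z",x.round(4),round(c,3))
E
```

```text
cap wrist [ 0.5896 -0.3059] 0.053
cap top none
cap scene [ 0.5903 -0.3069] 0.094
cap ALL free z [ 0.5887 -0.306  -0.0027] 0.072
disc_large wrist [ 0.4526 -0.3115] 0.062
disc_large top none
disc_large scene [ 0.4546 -0.3123] 0.116
disc_large ALL free z [ 0.4489 -0.3119 -0.0043] 0.078
disc_small wrist [ 0.6248 -0.1608] 0.165
disc_small top [ 0.6241 -0.1587] 0.191
disc_small scene [ 0.6251 -0.1625] 0.158
disc_small ALL free z [ 0.6241 -0.1597 -0.0024] 0.177
sleeve top [ 0.4746 -0.1657] 0.159
sleeve scene [ 0.4778 -0.1683] 0.081
sleeve ALL free z [ 0.4748 -0.167  -0.0013] 0.129
post top [0.5172 0.1466] 0.041
post scene [0.5187 0.1428] 0.099
post ALL free z [0.5165 0.1457 0.0834] 0.086
port top [0.5585 0.3105] 0.056
port scene [0.5581 0.3068] 0.161
port ALL free z [0.5575 0.3094 0.0842] 0.122
```

The network outlines, fitted with the cylinder model in several views, put the cap at (0.5895,-0.306) on the bench (fitted z -3 mm, against 0 in the text). The post is at (0.517,0.146,0.084) and the port at (0.558,0.310,0.084). Now the grasp.

```bash
cat > go.py <<'E'
# usage: go.py x y tcpz  -> grasp axis over (x,y): shift in tool axes [mm] and levelling turn, yaw 0
from h import *
import sys
o=ctrl.get_obs(); Rt=R.from_rotvec(o["tool_rot"]); T=R.from_rotvec([np.pi,0,0])
tgt=np.array([float(a) for a in sys.argv[1:4]])
print("t",round(o["t"],2),"pos",o["tool_pos"].round(4),"turn",(Rt.inv()*T).as_rotvec().round(4),"shift mm (tool as it stands)",(Rt.inv().apply(tgt-o["tool_pos"])*1000).round(1),"force",o["contact_force"].round(1),"open",round(o["opening"],4))
E
python3 go.py 0.5895 -0.306 0.24
```

```text
t 4.8 pos [ 0.6006 -0.2957  0.3338] turn [ 0.0084 -0.0046  0.0072] shift mm (tool as it stands) [-11.6   9.5  93.8] force [-0.5  0.6  0.5] open 0.0854
```

```bash
python3 -m crank '[[0.008,-0.005,0.007,-6,5,20,-1],[0,0,0,-5,5,30,-1],[0,0,0,0,0,30,-1],[0,0,0,0,0,14,-1],[0,0,0,0,0,0,-1]]'; python3 go.py 0.5895 -0.306 0.177
```

```text
t: 5.22
tool_pos: [0.5887, -0.3074, 0.2352]
tool_rot: [3.14, -0.001, 0.004]
contact_force: [-0.6, 0.1, 0.1]
opening: 0.0858
t 5.22 pos [ 0.5887 -0.3074  0.2352] turn [ 0.0019 -0.0022 -0.0007] shift mm (tool as it stands) [ 0.7 -1.5 58.2] force [-0.6  0.1  0.1] open 0.0858
```

```bash
python3 -m crank '[[0.002,-0.002,0,1,-1.5,25,-1],[0,0,0,0,0,22,-1],[0,0,0,0,0,9,-1],[0,0,0,0,0,0,-1]]'; python3 go.py 0.5895 -0.306 0.177
```

```text
t: 5.55
tool_pos: [0.5884, -0.3066, 0.1755]
tool_rot: [-3.14, 0.004, 0.003]
contact_force: [-1.1, 0.5, 0.3]
opening: 0.0851
t 5.55 pos [ 0.5884 -0.3066  0.1755] turn [-0.0016  0.0021 -0.0023] shift mm (tool as it stands) [ 1.1 -0.6 -1.5] force [-1.1  0.5  0.3] open 0.0851
```

Now close on the cap, first with rows that don't move.

```bash
python3 -m crank '[[0,0,0,1,-0.5,-1,0],[0,0,0,0,0,0,1],[0,0,0,0,0,0,1],[0,0,0,0,0,0,1],[0,0,0,0,0,0,1],[0,0,0,0,0,0,1],[0,0,0,0,0,0,1],[0,0,0,0,0,0,1]]' 40; python3 go.py 0.5895 -0.306 0.177
```

```text
t: 6.22
tool_pos: [0.5916, -0.3076, 0.1841]
tool_rot: [3.138, -0.003, 0.01]
contact_force: [-0.7, 0.6, -0.4]
opening: 0.0383
t 6.22 pos [ 0.5916 -0.3076  0.1841] turn [ 0.0038 -0.0061 -0.0022] shift mm (tool as it stands) [-2.1 -1.6  7. ] force [-0.7  0.6 -0.4] open 0.0383
```

```bash
python3 -m crank '[[0,0,0,0,0,-12,1],[0.003,-0.003,0,0,0,-20,1],[0,0,0,0,-5,-20,1],[0,0,0,0,0,0,1]]'; python3 - <<'E'
from w import *
look("c2",["cap"])
E
```

```text
t: 6.55
tool_pos: [0.5907, -0.3021, 0.2378]
tool_rot: [-3.14, 0.004, 0.001]
contact_force: [1.0, -0.9, 0.4]
opening: 0.0381
6.55 [ 0.5907 -0.3021  0.2378] [-3.1401e+00  4.0000e-03  6.0000e-04]
cap mark 0.61 [ 0.5912 -0.3035  0.0572] [282.9 274.6]
cap outl 0.87 cent 281.0 304.1 bbox 233 329 241 372
```

View pics/c2.png

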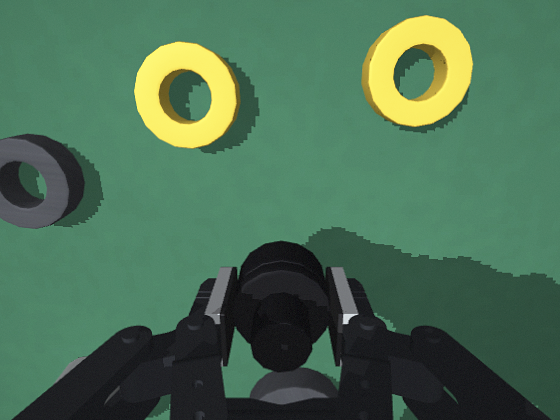

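```bash
cat > held.py <<'E'
# fit held piece in the wrist view; prints offset from TCP in tool frame
from fit import *
q=sys.argv[1]; du=float(sys.argv[2])
o=ctrl.get_obs(); p=eyes.get_image("wrist"); Rt=R.from_rotvec(o["tool_rot"]).as_matrix()
x0=o["tool_pos"]+Rt@np.array([0,0,du])
r=reg(p,o,q,x0)
for fz in (False,True):
    x,c=fit([(p,o,r)],SH[q],x0,fz); x=np.append(x,x0[2]) if len(x)<3 else x
    print(q,"world",x.round(4),"rel TCP mm (world axes)",((x-o["tool_pos"])*1000).round(1),round(c,3))
E
python3 held.py cap 0.182; python3 go.py 0.558 0.3095 0.4
```

```text
cap world [ 0.5856 -0.3016  0.0505] rel TCP mm (world axes) [-3.60e+00  1.00e-01 -1.82e+02] 0.035
cap world [ 0.5842 -0.3016  0.0483] rel TCP mm (world axes) [-4.900e+00  1.000e-01 -1.842e+02] 0.015
t 6.8 pos [ 0.5887 -0.3015  0.2311] turn [-0.0065  0.0085 -0.003 ] shift mm (tool as it stands) [ -34.  -612.  -164.7] force [ 0.4  0.  -1.1] open 0.0384
```

```bash
python3 -m crank '[[-0.006,0.008,-0.003,0,-10,-36,1],[0,0,0,-1,-18,-36,1],[0,0,0,-2,-20,-34,1],[0,0,0,-2,-25,-32,1],[0,0,0,-2,-36,-15,1],[0,0,0,-2,-38,0,1],[0,0,0,-2,-38,0,1],[0,0,0,-2,-38,0,1]]'; python3 go.py 0.562 0.3095 0.4
```

```text
t: 7.47
tool_pos: [0.5751, -0.0785, 0.3794]
tool_rot: [-3.131, 0.022, 0.028]
contact_force: [1.1, -0.0, -1.2]
opening: 0.0386
t 7.47 pos [ 0.5751 -0.0785  0.3794] turn [-0.0104  0.0177 -0.0142] shift mm (tool as it stands) [ -18.9 -387.9  -16.3] force [ 1.1 -0.  -1.2] open 0.0386
```

```bash
python3 -m crank '[[-0.01,0.017,-0.014,-2,-38,-8,1],[0,0,0,-2,-38,-8,1],[0,0,0,-2,-38,0,1],[0,0,0,-2,-38,0,1],[0,0,0,-2,-38,0,1],[0,0,0,-1,-38,0,1],[0,0,0,0,-38,0,1],[0,0,0,0,-38,0,1]]'; python3 go.py 0.562 0.3095 0.35
```

```text
t: 8.13
tool_pos: [0.5605, 0.2391, 0.3864]
tool_rot: [3.141, -0.004, -0.021]
contact_force: [-0.4, 0.4, -1.6]
opening: 0.0384
t 8.13 pos [0.5605 0.2391 0.3864] turn [ 0.0007  0.0136 -0.0023] shift mm (tool as it stands) [  1.8 -70.5  36.4] force [-0.4  0.4 -1.6] open 0.0384
```

```bash
python3 -m crank '[[0,0.013,-0.002,1,-30,10,1],[0,0,0,0,-20,12,1],[0,0,0,0,-10,10,1],[0,0,0,0,0,0,1],[0,0,0,0,0,0,1]]'; python3 go.py 0.562 0.3095 0.35; python3 held.py cap 0.184; python3 - <<'E'
from w import *
look("c3",["port"])
E
```

```text
t: 8.55
tool_pos: [0.559, 0.3084, 0.3463]
tool_rot: [3.139, 0.014, -0.014]
contact_force: [-0.3, 0.0, -0.6]
opening: 0.0386
t 8.55 pos [0.559  0.3084 0.3463] turn [0.0029 0.0089 0.0091] shift mm (tool as it stands) [ 3.  -1.  -3.7] force [-0.3  0.  -0.6] open 0.0386
cap world [0.554  0.3072 0.1623] rel TCP mm (world axes) [  -5.    -1.3 -184. ] 0.02
cap world [0.5539 0.3071 0.1622] rel TCP mm (world axes) [  -5.1   -1.3 -184.1] 0.02
8.65 [0.5592 0.3075 0.3468] [ 3.139   0.0118 -0.0131]
port mark 0.62 [0.5586 0.3102 0.0858] [274.9 214.7]
port outl 0.92 cent 274.5 213.0 bbox 233 317 175 250
```

View pics/c3.png

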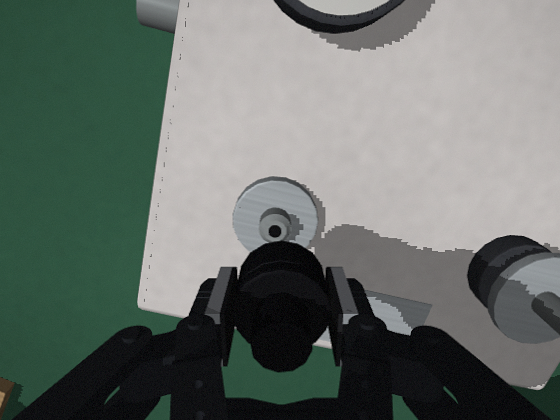

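```bash
cat > ov.py <<'E'
# overlay projected circles on last saved picture: pixel check.
from fit import *
E
python3 - <<'E'
from fit import *
im=cv2.imread("pics/c3.png"); d=np.load("pics/c3.npz"); o=dict(tool_pos=d["pos"],tool_rot=d["rot"])
p=eyes.get_image("wrist"); p["image"]=im
print(atz(p,(274.5,231.5),.112,o),atz(p,(274.5,231.5),.111,o))
def circ(x,y,z,r,c):
    for a in th: 
        u=proj(p,(x+r*np.cos(a),y+r*np.sin(a),z),o); cv2.circle(big,tuple(int(v) for v in (u-np.array([180,150]))*4),1,c,-1)
big=cv2.resize(im[150:300,180:380],None,fx=4,fy=4)
for x,y,z in [(.5585,.3095,.085)]:
    circ(x,y,z+.012,.028,(0,0,255));circ(x,y,z+.027,.0085,(0,255,0));circ(x,y,z+.012,.010,(255,0,0))
cv2.imwrite("pics/c3o.png",big)
E
```

```text
[0.55728007 0.3100923  0.112     ] [0.55685873 0.31010573 0.111     ]
```

View pics/c3o.png

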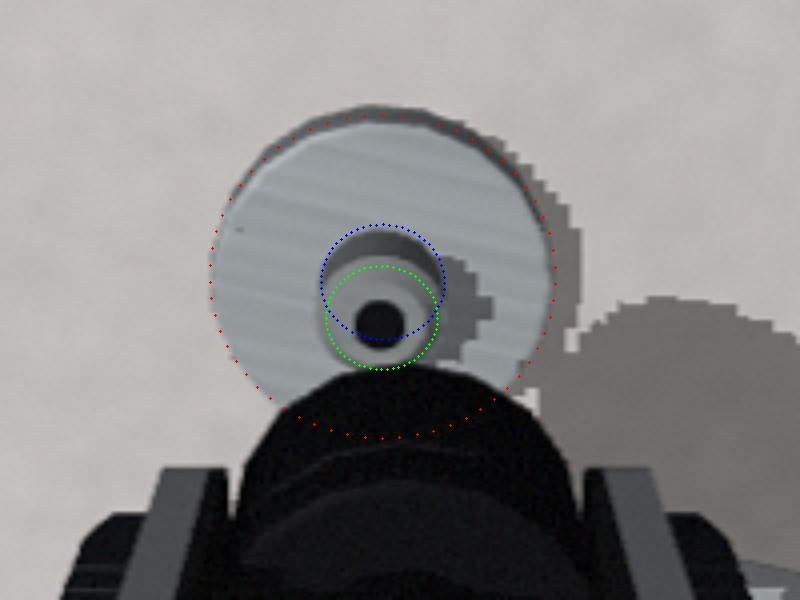

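```bash
python3 -m crank '[[0.003,0.009,0.009,2,-2,10,1],[0,0,0,0,0,15,1],[0,0,0,0,0,5,1],[0,0,0,0,0,0,1]]'; python3 go.py 0.561 0.310 0.315; python3 held.py cap 0.184; python3 go.py 0.561 0.310 0.315
```

```text
t: 9.18
tool_pos: [0.5632, 0.3072, 0.321]
tool_rot: [-3.137, 0.01, -0.015]
contact_force: [1.1, 0.1, -0.5]
opening: 0.0387
t 9.18 pos [0.5632 0.3072 0.321 ] turn [-0.0041 -0.0099 -0.0061] shift mm (tool as it stands) [-2.3 -2.8  5.9] force [ 1.1  0.1 -0.5] open 0.0387
cap world [0.5613 0.3071 0.137 ] rel TCP mm (world axes) [-1.90e+00 -1.00e-01 -1.84e+02] 0.017
cap world [0.5613 0.3071 0.137 ] rel TCP mm (world axes) [-1.900e+00 -1.000e-01 -1.839e+02] 0.017
t 9.28 pos [0.5632 0.3074 0.3217] turn [-0.0044 -0.0104 -0.0058] shift mm (tool as it stands) [-2.3 -2.6  6.6] force [-0.3  0.3 -1.7] open 0.0385
```

```bash
python3 -m crank '[[-0.004,-0.010,-0.005,-2.5,-3,0,1],[0,0,0,0,0,0,1],[0,0,0,0,0,0,1]]'; python3 go.py 0.5607 0.310 0.315; python3 held.py cap 0.184; python3 go.py 0.5607 0.310 0.315
```

```text
t: 9.53
tool_pos: [0.5608, 0.3107, 0.3229]
tool_rot: [-3.141, 0.001, -0.001]
contact_force: [0.8, 0.5, -1.3]
opening: 0.0385
t 9.53 pos [0.5608 0.3107 0.3229] turn [-0.0005 -0.0006 -0.0003] shift mm (tool as it stands) [-0.1  0.7  7.9] force [ 0.8  0.5 -1.3] open 0.0385
cap world [0.5574 0.31   0.1389] rel TCP mm (world axes) [  -3.4   -0.7 -184. ] 0.02
cap world [0.5577 0.31   0.1396] rel TCP mm (world axes) [  -3.1   -0.7 -183.3] 0.019
t 9.63 pos [0.5608 0.3107 0.3229] turn [-0.0006 -0.0007 -0.0004] shift mm (tool as it stands) [-0.1  0.7  7.9] force [ 0.1  0.4 -1.1] open 0.0383
```

```bash
python3 -m crank '[[0,0,0,0,0,12,1],[0,0,0,0,0,12,1],[0,0,0,0,0,8,1],[0,0,0,0,0,0,1]]'; python3 go.py 0.5607 0.310 0.281
```

```text
t: 9.97
tool_pos: [0.5609, 0.3109, 0.2885]
tool_rot: [-3.14, 0.0, -0.004]
contact_force: [-0.0, -0.9, -1.3]
opening: 0.0386
t 9.97 pos [0.5609 0.3109 0.2885] turn [-0.0012 -0.0023 -0.0001] shift mm (tool as it stands) [-0.2  0.9  7.5] force [-0.  -0.9 -1.3] open 0.0386
```

```bash
python3 -m crank '[[-0.001,-0.002,0,0,0.7,4,1],[0,0,0,0,0,2,1],[0,0,0,0,0,2,1],[0,0,0,0,0,0,1]]'; python3 go.py 0.5607 0.310 0.281
```

```text
t: 10.3
tool_pos: [0.5606, 0.3099, 0.2777]
tool_rot: [3.141, -0.0, -0.004]
contact_force: [-0.7, -0.1, -1.3]
opening: 0.0385
t 10.3 pos [0.5606 0.3099 0.2777] turn [ 0.001   0.0027 -0.0001] shift mm (tool as it stands) [ 0.1 -0.1 -3.3] force [-0.7 -0.1 -1.3] open 0.0385
```

```bash
python3 -m crank '[[0,0,0,0,0,1.5,1],[0,0,0,0,0,1.5,1]]'; python3 -m crank '[[0,0,0,0,0,1.5,1],[0,0,0,0,0,1.5,1]]'; python3 held.py cap 0.184;python3 go.py 0.5607 0.310 0.281
```

```text
t: 10.47
tool_pos: [0.5609, 0.3101, 0.2775]
tool_rot: [3.14, -0.0, -0.005]
contact_force: [-5.1, -1.8, 6.4]
opening: 0.0386
t: 10.63
tool_pos: [0.5611, 0.3102, 0.2775]
tool_rot: [3.14, 0.0, -0.004]
contact_force: [-4.9, -2.4, 5.6]
opening: 0.0382
t 10.73 pos [0.5611 0.3102 0.2775] turn [0.0014 0.0028 0.0001] shift mm (tool as it stands) [-0.4  0.2 -3.5] force [-3.5 -1.9  5.8] open 0.0384Traceback (most recent call last):
  File "held.py", line 8, in <module>
    x,c=fit([(p,o,r)],SH[q],x0,fz); x=np.append(x,x0[2]) if len(x)<3 else x
        ~~~^^^^^^^^^^^^^^^^^^^^^^^
  File "fit.py", line 16, in fit
    R=[cv2.resize(v[2].astype(np.uint8),None,fx=S/2,fy=S/2,interpolation=cv2.INTER_NEAREST).astype(bool) for v in views]
                  ^^^^^^^^^^^
AttributeError: 'NoneType' object has no attribute 'astype'
```

Contact is at TCP 0.2775, which fits a rim on the flange at 0.097. Releasing.

```bash
python3 -m crank '[[0,0,0,0,0,0,0.2],[0,0,0,0,0,0,-0.2],[0,0,0,0,0,0,-0.5],[0,0,0,0,0,0,-1],[0,0,0,0,0,0,-1],[0,0,0,0,0,0,-1]]'; python3 -m crank '[[0,0,0,0,0,-15,-1],[0,0,0,0,0,-30,-1],[0,0,0,0,0,-30,-1],[0,0,0,0,0,-10,-1],[0,0,0,0,0,0,-1]]'; python3 - <<'E'
from w import *
look("c4",["cap"]); look("c4s",["cap"],"scene")
E
```

```text
t: 11.23
tool_pos: [0.5617, 0.3104, 0.2785]
tool_rot: [-3.141, -0.0, -0.002]
contact_force: [-0.3, 0.1, 0.8]
opening: 0.0856
t: 11.65
tool_pos: [0.5611, 0.3101, 0.3668]
tool_rot: [3.14, -0.0, -0.005]
contact_force: [-0.3, 0.7, 0.2]
opening: 0.0851
11.65 [0.5611 0.3101 0.3668] [ 3.1401e+00 -1.0000e-04 -4.8000e-03]
cap mark 0.67 [0.5637 0.3046 0.0948] [287.1 206.9]
cap outl 0.87 cent 279.7 221.9 bbox 249 310 187 256
11.8 [0.5604 0.3098 0.3625] [ 3.1378e+00 -1.0000e-04 -1.3600e-02]
cap mark 0.83 [0.5604 0.3126 0.1003] [389.8 171.5]
cap mark 0.62 [ 7.598e-01 -2.303e-01 -7.000e-04] [223.1 304.3]
cap outl 0.61 cent 388.7 166.7 bbox 382 395 156 175
```

View pics/c4.png

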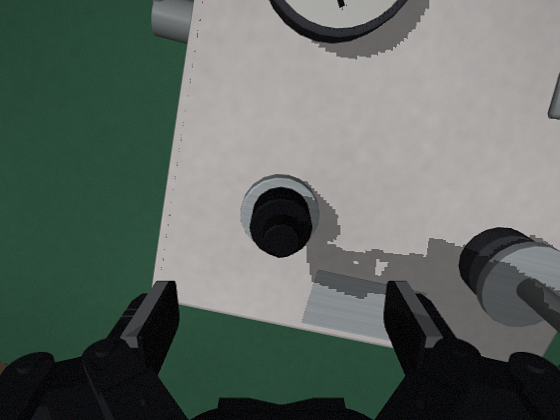

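View pics/c4s.png

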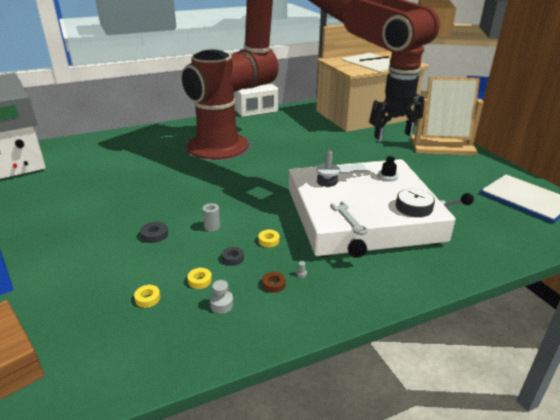

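The scene view shows the cap upright on the port at (389,167). A numeric check of it, plus another fit of the post.

```bash
python3 - <<'E'
from fit import *
o=ctrl.get_obs(); p=eyes.get_image("wrist")
r=reg(p,o,"cap",(.557,.31,.097))
print(fit([(p,o,r)],SH["cap"],(.557,.31,.097)),fit([(p,o,r)],SH["cap"],(.557,.31,.097),True))
E
python3 go.py 0.4525 -0.3115 0.36
```

```text
(array([0.56004686, 0.30959062]), np.float64(0.041021024882659296)) (array([0.55851857, 0.30954557, 0.09284047]), np.float64(0.022020896706784816))
t 12.05 pos [0.5602 0.3097 0.3611] turn [ 0.0048  0.0111 -0.0001] shift mm (tool as it stands) [-107.6  621.2    5.2] force [-0.8 -0.2  0.1] open 0.0856
```

```bash
python3 -m crank '[[0.005,0.011,0,-8,20,-25,-1],[0,0,0,-12,33,-25,-1],[0,0,0,-12,33,-10,-1],[0,0,0,-12,33,0,-1],[0,0,0,-8,25,0,-1],[0,0,0,0,8,0,-1],[0,0,0,0,0,0,-1]]'; python3 - <<'E'
from fit import *
o,p=look("d1",["post"])
r=reg(p,o,"post",(.516,.146,.1))
print(fit([(p,o,r)],SH["post"],(.516,.146,.085)),fit([(p,o,r)],SH["post"],(.516,.146,.085),True))
E
```

```text
t: 12.63
tool_pos: [0.5062, 0.1534, 0.4164]
tool_rot: [3.138, 0.005, -0.016]
contact_force: [-0.1, 0.5, 0.5]
opening: 0.0854
12.6333 [0.5062 0.1534 0.4164] [ 3.1375  0.0053 -0.0162]
post mark 0.63 [0.5207 0.146  0.0832] [287.1 168.1]
post outl 0.73 cent 289.3 182.2 bbox 248 330 140 223
(array([0.5179683, 0.14514  ]), np.float64(0.028284182305630026)) (array([0.51655857, 0.14500988, 0.08078737]), np.float64(0.018635804437964188))
```

View pics/d1.png

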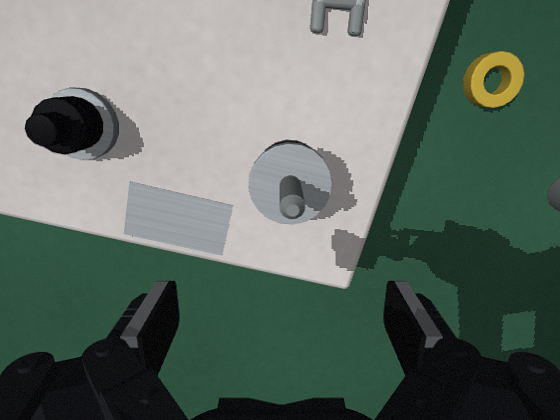

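```bash
python3 -m crank '[[0,0.010,0.004,-3,25,0,-1],[0,0,0,-4,38,0,-1],[0,0,0,-4,38,0,-1],[0,0,0,-4,38,0,-1],[0,0,0,-4,38,5,-1],[0,0,0,-4,38,10,-1],[0,0,0,-4,38,10,-1],[0,0,0,-4,38,10,-1]]'; python3 go.py 0.4515 -0.312 0.33
```

```text
t: 13.5
tool_pos: [0.4842, -0.1329, 0.3814]
tool_rot: [-3.141, -0.05, -0.005]
contact_force: [1.0, 0.2, 0.3]
opening: 0.0855
t 13.5 pos [ 0.4842 -0.1329  0.3814] turn [-0.0001 -0.0031  0.0318] shift mm (tool as it stands) [-38.5 178.   51.3] force [1.  0.2 0.3] open 0.0855
```

```bash
python3 -m crank '[[0,-0.003,0.03,-6,36,10,-1],[0,0,0,-6,36,10,-1],[0,0,0,-6,36,10,-1],[0,0,0,-6,30,10,-1],[0,0,0,-4,20,5,-1],[0,0,0,0,8,0,-1],[0,0,0,0,0,0,-1]]'; python3 - <<'E'
from fit import *
o,p=look("d2",[])
g=(.4515,-.312,0)
r=reg(p,o,"disc_large",g)
print(fit([(p,o,r)],SH["disc_large"],g),fit([(p,o,r)],SH["disc_large"],g,True))
E
python3 go.py 0.4515 -0.312 0.25
```

```text
t: 14.08
tool_pos: [0.4605, -0.3088, 0.3291]
tool_rot: [-3.136, -0.004, 0.006]
contact_force: [-0.0, -0.0, 0.7]
opening: 0.0855
14.0833 [ 0.4605 -0.3088  0.3291] [-3.1364 -0.0044  0.0059]
(array([ 0.45394524, -0.31131345]), np.float64(0.11654549460233532)) (array([ 0.45286229, -0.3111362 , -0.00285882]), np.float64(0.1127527563272776))
t 14.18 pos [ 0.4606 -0.3071  0.3294] turn [-0.0054  0.0035  0.0047] shift mm (tool as it stands) [-8.9  5.2 79.5] force [-0.3  0.2 -0. ] open 0.0855
```

View pics/d2.png

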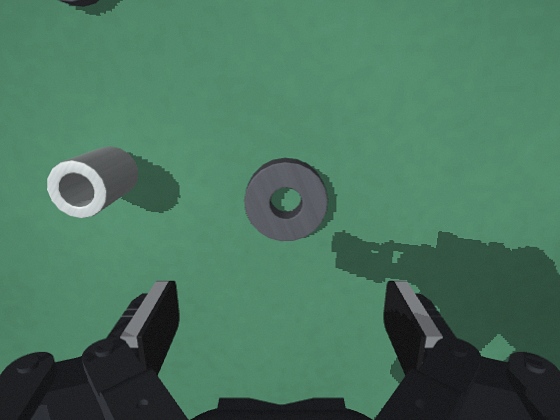

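```bash
python3 -m crank '[[-0.005,0.003,0.005,-5,3,15,-1],[0,0,0,-2,1.5,30,-1],[0,0,0,0,0,25,-1],[0,0,0,0,0,8,-1],[0,0,0,0,0,0,-1],[0,0,0,0,0,0,-1]]'; python3 go.py 0.4535 -0.3113 0.169
```

```text
t: 14.68
tool_pos: [0.4597, -0.3043, 0.2555]
tool_rot: [3.137, 0.019, 0.014]
contact_force: [0.1, 0.0, 0.2]
opening: 0.0853
t 14.68 pos [ 0.4597 -0.3043  0.2555] turn [ 0.0042 -0.0087  0.0124] shift mm (tool as it stands) [-7.   6.6 86.5] force [0.1 0.  0.2] open 0.0853
```

```bash
python3 -m crank '[[0.004,-0.008,0.012,-3,3,15,-1],[0,0,0,-3,3,15,-1],[0,0,0,0,0,12,-1],[0,0,0,0,0,0,-1]]'; python3 go.py 0.4535 -0.3113 0.169
```

```text
t: 15.02
tool_pos: [0.4564, -0.3106, 0.2167]
tool_rot: [3.135, 0.003, 0.012]
contact_force: [0.5, 0.7, -0.9]
opening: 0.0854
t 15.02 pos [ 0.4564 -0.3106  0.2167] turn [ 0.0065 -0.0076  0.0017] shift mm (tool as it stands) [-3.3  0.3 47.7] force [ 0.5  0.7 -0.9] open 0.0854
```

```bash
python3 -m crank '[[0.006,-0.007,0.002,-1.5,0,14,-1],[0,0,0,-1,0,12,-1],[0,0,0,0,0,6,-1],[0,0,0,0,0,0,-1]]'; python3 go.py 0.4535 -0.3113 0.169
```

```text
t: 15.35
tool_pos: [0.4544, -0.3113, 0.1828]
tool_rot: [3.14, -0.002, 0.002]
contact_force: [-0.1, 0.7, -0.2]
opening: 0.0854
t 15.35 pos [ 0.4544 -0.3113  0.1828] turn [ 0.0012 -0.0013 -0.0011] shift mm (tool as it stands) [-0.9  0.  13.8] force [-0.1  0.7 -0.2] open 0.0854
```

```bash
python3 -m crank '[[0,0,0,-0.5,0,6,-1],[0,0,0,0,0,5,-1],[0,0,0,0,0,0,-1]]'; python3 go.py 0.4535 -0.3113 0.169
```

```text
t: 15.6
tool_pos: [0.454, -0.3114, 0.1706]
tool_rot: [3.141, -0.002, 0.002]
contact_force: [-0.7, -0.7, -0.4]
opening: 0.0853
t 15.6 pos [ 0.454  -0.3114  0.1706] turn [ 0.001  -0.0012 -0.0013] shift mm (tool as it stands) [-0.5 -0.1  1.6] force [-0.7 -0.7 -0.4] open 0.0853
```

```bash
python3 -m crank '[[0,0,0,0,0,1,-0.8],[0,0,0,0,0,0,-0.6],[0,0,0,0,0,0,0],[0,0,0,0,0,0,1],[0,0,0,0,0,0,1],[0,0,0,0,0,0,1]]' 80; python3 -m crank '[[0,0,0,0,0,-10,1],[0,0,0,0,0,-20,1],[0,0,0,0,0,-20,1],[0,0,0,0,0,-10,1],[0,0,0,0,0,0,1],[0,0,0,0,0,0,1]]';python3 held.py disc_large 0.169; python3 go.py 0.521 0.1455 0.42
```

```text
t: 16.1
tool_pos: [0.4542, -0.3112, 0.1707]
tool_rot: [-3.141, 0.003, -0.001]
contact_force: [-0.2, -0.1, -0.9]
opening: 0.066
t: 16.6
tool_pos: [0.4519, -0.3092, 0.2295]
tool_rot: [-3.135, 0.002, 0.01]
contact_force: [-0.1, 0.3, -5.4]
opening: 0.0655
disc_large world [ 0.4502 -0.3089  0.0605] rel TCP mm (world axes) [  -1.7    0.3 -169. ] 0.105
disc_large world [ 0.4486 -0.3088  0.0568] rel TCP mm (world axes) [  -3.2    0.4 -172.6] 0.069
t 16.7 pos [ 0.4518 -0.3091  0.2288] turn [-0.0074  0.0072 -0.0015] shift mm (tool as it stands) [  67.2 -456.2 -188.3] force [-0.2 -0.2 -5.1] open 0.0656
```

```bash
python3 -m crank '[[-0.007,0.007,0,3,-10,-32,1],[0,0,0,5,-15,-35,1],[0,0,0,5,-25,-30,1],[0,0,0,5,-30,-25,1],[0,0,0,5,-36,-15,1],[0,0,0,5,-36,-10,1],[0,0,0,5,-36,0,1],[0,0,0,5,-36,0,1]]'; python3 go.py 0.5185 0.1455 0.40
```

```text
t: 17.37
tool_pos: [0.49, -0.0822, 0.3723]
tool_rot: [-3.13, 0.024, 0.023]
contact_force: [1.2, 0.5, -6.4]
opening: 0.0657
t 17.37 pos [ 0.49   -0.0822  0.3723] turn [-0.0117  0.0144 -0.0153] shift mm (tool as it stands) [  24.6 -228.5  -25.4] force [ 1.2  0.5 -6.4] open 0.0657
```

```bash
python3 -m crank '[[-0.011,0.014,-0.015,4,-30,-12,1],[0,0,0,4,-34,-12,1],[0,0,0,4,-34,-8,1],[0,0,0,4,-34,0,1],[0,0,0,4,-34,0,1],[0,0,0,3,-25,0,1],[0,0,0,0,-10,0,1],[0,0,0,0,0,0,1]]'; python3 go.py 0.5185 0.1455 0.38
```

```text
t: 18.03
tool_pos: [0.5111, 0.135, 0.3953]
tool_rot: [-3.137, -0.013, 0.023]
contact_force: [0.1, -0.4, -5.2]
opening: 0.0655
t 18.03 pos [0.5111 0.135  0.3953] turn [-0.0041  0.0149  0.0083] shift mm (tool as it stands) [  7.7 -10.4  15.3] force [ 0.1 -0.4 -5.2] open 0.0655
```

```bash
python3 -m crank '[[-0.004,0.014,0.008,5,-10,5,1],[0,0,0,0,0,3,1],[0,0,0,0,0,0,1],[0,0,0,0,0,0,1]]'; python3 go.py 0.5185 0.1455 0.38; python3 held.py disc_large 0.170; python3 - <<'E'
from w import *
look("d3",["post"])
E
```

```text
t: 18.37
tool_pos: [0.5153, 0.1434, 0.3825]
tool_rot: [3.137, 0.0, -0.013]
contact_force: [0.1, 0.0, -5.5]
opening: 0.0656
t 18.37 pos [0.5153 0.1434 0.3825] turn [0.0041 0.0086 0.0001] shift mm (tool as it stands) [ 3.2 -2.1  2.5] force [ 0.1  0.  -5.5] open 0.0656
disc_large world [0.5133 0.1422 0.2125] rel TCP mm (world axes) [  -2.    -1.3 -170. ] 0.082
disc_large world [0.5121 0.1421 0.2103] rel TCP mm (world axes) [  -3.3   -1.4 -172.2] 0.068
18.4667 [0.5154 0.1434 0.3828] [ 3.1377e+00 -5.0000e-04 -1.2600e-02]
post mark 0.85 [0.5208 0.1436 0.0813] [278.1 189.5]
post outl 0.65 cent 275.2 195.5 bbox 229 323 159 230
```

View pics/d3.png

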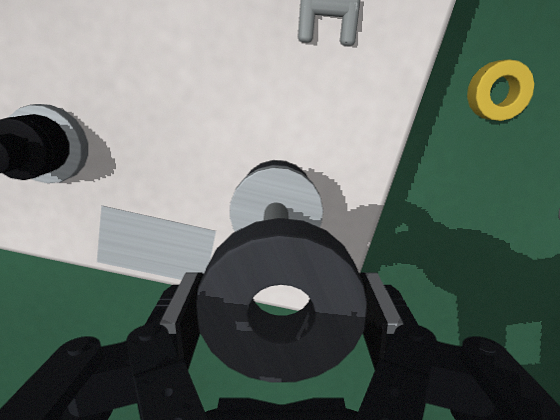

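```bash
python3 -m crank '[[0.004,0.008,0,3,-2.5,5,1],[0,0,0,0,0,0,1],[0,0,0,0,0,0,1]]'; python3 go.py 0.5187 0.146 0.37;python3 held.py disc_large 0.170;
```

```text
t: 18.87
tool_pos: [0.519, 0.1458, 0.3793]
tool_rot: [-3.14, 0.002, -0.007]
contact_force: [0.1, -0.7, -4.7]
opening: 0.0659
t 18.87 pos [0.519  0.1458 0.3793] turn [-0.0012 -0.0046 -0.0011] shift mm (tool as it stands) [-0.4 -0.2  9.3] force [ 0.1 -0.7 -4.7] open 0.0659
disc_large world [0.5191 0.1451 0.2093] rel TCP mm (world axes) [ 1.0e-01 -6.0e-01 -1.7e+02] 0.088
disc_large world [0.5178 0.1451 0.2068] rel TCP mm (world axes) [  -1.3   -0.7 -172.5] 0.066
```

```bash
python3 -m crank '[[-0.001,-0.004,-0.001,-0.5,0,10,1],[0,0,0,0,0,12,1],[0,0,0,0,0,8,1],[0,0,0,0,0,0,1]]'; python3 go.py 0.5187 0.146 0.2975
```

```text
t: 19.3
tool_pos: [0.5183, 0.1459, 0.3464]
tool_rot: [-3.141, -0.001, -0.0]
contact_force: [-1.2, -0.8, -6.1]
opening: 0.0655
t 19.3 pos [0.5183 0.1459 0.3464] turn [-0.0002 -0.0001  0.0005] shift mm (tool as it stands) [ 0.4 -0.  48.9] force [-1.2 -0.8 -6.1] open 0.0655
```

Threaded over the spindle tip with no side force. Continuing down.

```bash
python3 -m crank '[[0,0,0,0,0,12,1],[0,0,0,0,0,14,1],[0,0,0,0,0,10,1],[0,0,0,0,0,3,1],[0,0,0,0,0,0,1]]'; python3 go.py 0.5187 0.146 0.2975
```

```text
t: 19.72
tool_pos: [0.5176, 0.1459, 0.3015]
tool_rot: [3.141, 0.001, -0.005]
contact_force: [-0.1, -0.9, -4.5]
opening: 0.0655
t 19.72 pos [0.5176 0.1459 0.3015] turn [0.0004 0.0033 0.0006] shift mm (tool as it stands) [ 1.1 -0.1  4. ] force [-0.1 -0.9 -4.5] open 0.0655
```

```bash
python3 -m crank '[[0,0.003,0,0.5,0,2,1],[0,0,0,0,0,1,1]]';python3 -m crank '[[0,0,0,0,0,1.5,1],[0,0,0,0,0,1.5,1]]'; python3 -m crank '[[0,0,0,0,0,1.5,1],[0,0,0,0,0,0,1]]'
```

```text
t: 19.88
tool_pos: [0.5182, 0.1459, 0.2982]
tool_rot: [3.141, 0.001, -0.0]
contact_force: [-0.3, -0.4, -5.3]
opening: 0.0653
t: 20.05
tool_pos: [0.5187, 0.146, 0.2977]
tool_rot: [3.141, 0.001, 0.001]
contact_force: [-5.8, -0.5, 4.4]
opening: 0.0655
t: 20.22
tool_pos: [0.5192, 0.1461, 0.2982]
tool_rot: [-3.142, -0.002, -0.005]
contact_force: [0.4, 0.7, -5.4]
opening: 0.0656
```

```bash
python3 -m crank '[[0,0,0,0,0,2,1],[0,0,0,0,0,1,1]]'; python3 -m crank '[[0,0,0,0,0,0.5,0.2],[0,0,0,0,0,0,-0.3],[0,0,0,0,0,0,-0.6],[0,0,0,0,0,0,-1],[0,0,0,0,0,0,-1],[0,0,0,0,0,0,-1]]'; python3 -m crank '[[0,0,0,0,0,-12,-1],[0,0,0,0,0,-30,-1],[0,0,0,0,0,-36,-1],[0,0,0,0,0,-36,-1],[0,0,0,0,0,-10,-1],[0,0,0,0,0,0,-1]]'; python3 - <<'E'
from fit import *
o,p=look("d4",[])
g=(.5175,.1455,.127)
r=reg(p,o,"disc_large",g)
if r is not None: print(fit([(p,o,r)],SH["disc_large"],g),fit([(p,o,r)],SH["disc_large"],g,True))
look("d4s",[],"scene")
E
```

```text
t: 20.38
tool_pos: [0.5198, 0.1462, 0.2977]
tool_rot: [-3.141, -0.002, -0.008]
contact_force: [-4.8, -1.4, 2.2]
opening: 0.0653
t: 20.88
tool_pos: [0.521, 0.1463, 0.2979]
tool_rot: [-3.14, -0.001, -0.019]
contact_force: [-0.0, 0.4, 0.5]
opening: 0.0853
t: 21.38
tool_pos: [0.5194, 0.1461, 0.431]
tool_rot: [-3.14, -0.001, -0.023]
contact_force: [0.4, 0.4, 0.1]
opening: 0.0855
21.3833 [0.5194 0.1461 0.431 ] [-3.1399e+00 -9.0000e-04 -2.2900e-02]
(array([0.52011603, 0.14597568]), np.float64(0.2123151787385364)) (array([0.5187217 , 0.14598159, 0.12086177]), np.float64(0.18362176488930465))
21.4833 [0.5192 0.1461 0.4282] [-3.1404e+00 -8.0000e-04 -1.7500e-02]
```

View pics/d4.png

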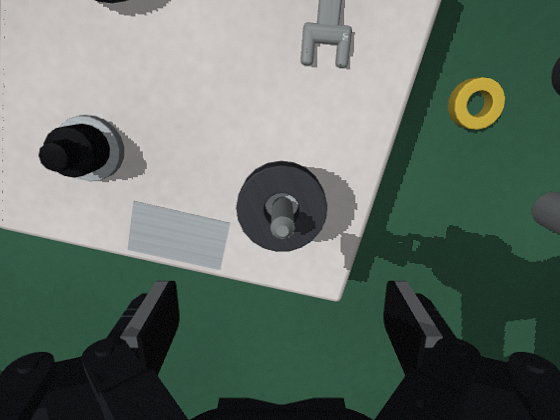

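View pics/d4s.png

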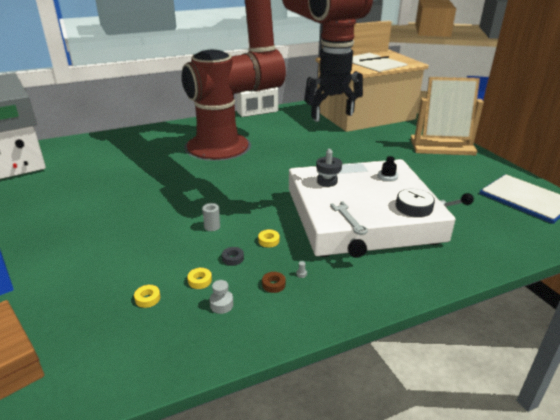

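The large disc lies flat on the platen with the spindle through its bore (wrist view, 282,207). Next the small dark disc.

```bash
python3 go.py 0.625 -0.161 0.33; python3 -m crank '[[0.001,0.016,0,8,25,0,-1],[0,0,0,12,36,0,-1],[0,0,0,12,36,5,-1],[0,0,0,12,36,10,-1],[0,0,0,12,36,15,-1],[0,0,0,12,36,15,-1],[0,0,0,12,36,15,-1],[0,0,0,10,25,15,-1]]'; python3 go.py 0.625 -0.161 0.33
```

```text
t 21.53 pos [0.5189 0.146  0.4261] turn [-0.0007 -0.0075  0.0004] shift mm (tool as it stands) [105.3 307.1  96.7] force [-1.3  0.3 -0.7] open 0.0856
t: 22.2
tool_pos: [0.6088, -0.1216, 0.3339]
tool_rot: [-3.134, -0.019, -0.006]
contact_force: [-0.6, 0.1, -0.2]
opening: 0.0859
t 22.2 pos [ 0.6088 -0.1216  0.3339] turn [-0.0073 -0.0038  0.0121] shift mm (tool as it stands) [15.7 39.6  3.7] force [-0.6  0.1 -0.2] open 0.0859
```

```bash
python3 -m crank '[[-0.007,-0.003,0.012,8,18,0,-1],[0,0,0,5,12,0,-1],[0,0,0,0,0,0,-1],[0,0,0,0,0,0,-1]]'; python3 - <<'E'
from fit import *
o,p=look("e1",[])
g=(.625,-.161,0)
r=reg(p,o,"disc_small",g)
if r is not None: print(fit([(p,o,r)],SH["disc_small"],g),fit([(p,o,r)],SH["disc_small"],g,True))
E
python3 go.py 0.625 -0.161 0.25
```

```text
t: 22.53
tool_pos: [0.6193, -0.1575, 0.3171]
tool_rot: [-3.133, 0.012, 0.035]
contact_force: [0.0, 0.1, 0.6]
opening: 0.0857
22.5333 [ 0.6193 -0.1575  0.3171] [-3.133   0.0115  0.0354]
(array([ 0.62413414, -0.16111935]), np.float64(0.23722262943959485)) (array([ 0.62269042, -0.16118393, -0.0075234 ]), np.float64(0.20958751393534003))
t 22.63 pos [ 0.6193 -0.1567  0.3179] turn [-0.0077  0.0215 -0.006 ] shift mm (tool as it stands) [ 7.2  4.8 67.7] force [-0.6  1.  -0.4] open 0.0854
```

View pics/e1.png

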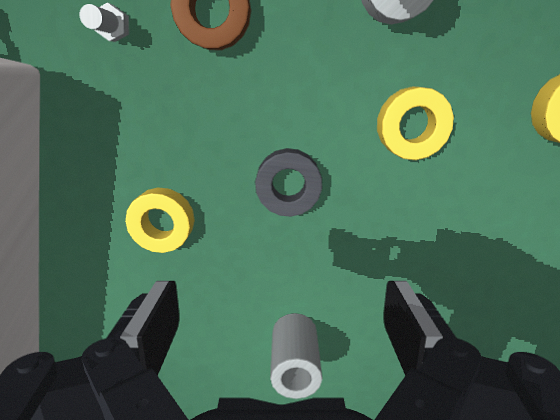

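The dark small disc is at (288,182), with yellow ones either side at (160,220) and (415,123) and the brown one at (210,20), all clear of the fingers. Descending.

```bash
python3 -m crank '[[-0.007,0.02,-0.006,3,2,15,-1],[0,0,0,2,2,25,-1],[0,0,0,0,0,20,-1],[0,0,0,0,0,0,-1],[0,0,0,0,0,0,-1]]'; python3 go.py 0.624 -0.161 0.172
```

```text
t: 23.05
tool_pos: [0.6251, -0.154, 0.2625]
tool_rot: [3.14, 0.014, 0.014]
contact_force: [0.5, -0.1, 1.0]
opening: 0.0858
t 23.05 pos [ 0.6251 -0.154   0.2625] turn [ 0.0013 -0.0091  0.009 ] shift mm (tool as it stands) [-2.   6.8 90.5] force [ 0.5 -0.1  1. ] open 0.0858
```

```bash
python3 -m crank '[[0.001,-0.009,0.009,-1,4,15,-1],[0,0,0,-0.5,3,20,-1],[0,0,0,0,0,15,-1],[0,0,0,0,0,0,-1]]'; python3 go.py 0.624 -0.161 0.172
```

```text
t: 23.38
tool_pos: [0.6256, -0.1597, 0.2167]
tool_rot: [3.138, 0.004, 0.014]
contact_force: [-0.6, 0.3, -0.2]
opening: 0.0857
t 23.38 pos [ 0.6256 -0.1597  0.2167] turn [ 0.0039 -0.0087  0.0024] shift mm (tool as it stands) [-2.   1.1 44.7] force [-0.6  0.3 -0.2] open 0.0857
```

```bash
python3 -m crank '[[0.004,-0.008,0.002,-1,1,15,-1],[0,0,0,-0.5,0,14,-1],[0,0,0,0,0,10,-1],[0,0,0,0,0,0,-1]]'; python3 go.py 0.624 -0.161 0.172
```

```text
t: 23.72
tool_pos: [0.6252, -0.161, 0.1774]
tool_rot: [3.14, 0.0, 0.007]
contact_force: [-0.5, -0.7, 0.4]
opening: 0.0855
t 23.72 pos [ 0.6252 -0.161   0.1774] turn [ 0.0013 -0.0042  0.0002] shift mm (tool as it stands) [-1.3 -0.1  5.4] force [-0.5 -0.7  0.4] open 0.0855
```

```bash
python3 -m crank '[[0.001,-0.004,0,-1,0,4,-1],[0,0,0,0,0,1,-0.6],[0,0,0,0,0,0,0],[0,0,0,0,0,0,1],[0,0,0,0,0,0,1],[0,0,0,0,0,0,1],[0,0,0,0,0,0,1]]' 60; python3 go.py 0.624 -0.161 0.172; python3 -m crank '[[0,0,0,0,0,-10,1],[0,0,0,0,0,-20,1],[0,0,0,0,0,-20,1],[0,0,0,0,0,-10,1],[0,0,0,0,0,0,1],[0,0,0,0,0,0,1]]';python3 held.py disc_small 0.172; python3 go.py 0.5185 0.1455 0.40
```

```text
t: 24.3
tool_pos: [0.6248, -0.1612, 0.173]
tool_rot: [3.141, 0.0, 0.002]
contact_force: [0.2, -0.0, -2.5]
opening: 0.0494
t 24.3 pos [ 0.6248 -0.1612  0.173 ] turn [ 0.0006 -0.0015  0.0001] shift mm (tool as it stands) [-0.8 -0.2  1. ] force [ 0.2 -0.  -2.5] open 0.0494
t: 24.8
tool_pos: [0.6235, -0.1607, 0.235]
tool_rot: [-3.141, -0.0, 0.004]
contact_force: [-0.9, -0.6, -2.0]
opening: 0.0494
disc_small world [ 0.6223 -0.1613  0.063 ] rel TCP mm (world axes) [  -1.2   -0.6 -172. ] 0.171
disc_small world [ 0.6201 -0.1614  0.0583] rel TCP mm (world axes) [  -3.3   -0.7 -176.7] 0.126
t 24.9 pos [ 0.6234 -0.1607  0.2342] turn [-0.0013  0.0036  0.0001] shift mm (tool as it stands) [-105.4 -306.4 -165. ] force [ 0.8 -0.3 -1.7] open 0.0492
```

```bash
python3 -m crank '[[0,0.003,0,-2,-8,-34,1],[0,0,0,-5,-15,-36,1],[0,0,0,-8,-22,-33,1],[0,0,0,-10,-28,-25,1],[0,0,0,-12,-32,-15,1],[0,0,0,-12,-34,-5,1],[0,0,0,-12,-34,0,1],[0,0,0,-12,-34,0,1]]'; python3 go.py 0.5185 0.146 0.40
```

```text
t: 25.57
tool_pos: [0.5486, 0.0477, 0.379]
tool_rot: [-3.134, 0.019, 0.028]
contact_force: [0.5, 1.1, -2.4]
opening: 0.0495
t 25.57 pos [0.5486 0.0477 0.379 ] turn [-0.007   0.0176 -0.0122] shift mm (tool as it stands) [-31.7 -98.1 -19.8] force [ 0.5  1.1 -2.4] open 0.0495
```

```bash
python3 -m crank '[[-0.007,0.017,-0.012,-10,-28,-12,1],[0,0,0,-9,-28,-4,1],[0,0,0,-5,-22,0,1],[0,0,0,0,-8,0,1],[0,0,0,0,0,0,1],[0,0,0,0,0,0,1]]'; python3 go.py 0.5185 0.146 0.38
```

```text
t: 26.07
tool_pos: [0.5197, 0.1431, 0.3893]
tool_rot: [-3.141, -0.014, 0.016]
contact_force: [-0.5, -0.8, -2.4]
opening: 0.0494
t 26.07 pos [0.5197 0.1431 0.3893] turn [-0.0008  0.0104  0.0088] shift mm (tool as it stands) [-1.  -2.9  9.4] force [-0.5 -0.8 -2.4] open 0.0494
```

```bash
python3 -m crank '[[-0.001,0.01,0.008,-1,-3,6,1],[0,0,0,0,0,0,1],[0,0,0,0,0,0,1]]'; python3 held.py disc_small 0.173; python3 go.py 0.5185 0.146 0.37;  python3 - <<'E'
from w import *
look("e2",[])
E
```

```text
t: 26.32
tool_pos: [0.5194, 0.1437, 0.3806]
tool_rot: [3.14, -0.005, -0.004]
contact_force: [0.6, -0.7, -1.8]
opening: 0.0493
disc_small world [0.5181 0.1426 0.2076] rel TCP mm (world axes) [  -1.2   -1.2 -173. ] 0.149
disc_small world [0.5164 0.1426 0.2045] rel TCP mm (world axes) [  -3.    -1.1 -176.2] 0.124
t 26.42 pos [0.5192 0.1438 0.3806] turn [ 0.0019  0.0029 -0.0035] shift mm (tool as it stands) [-0.7 -2.3 10.6] force [-0.7 -0.6 -1.8] open 0.0494
26.4167 [0.5192 0.1438 0.3806] [ 3.1397 -0.0054 -0.0045]
```

View pics/e2.png

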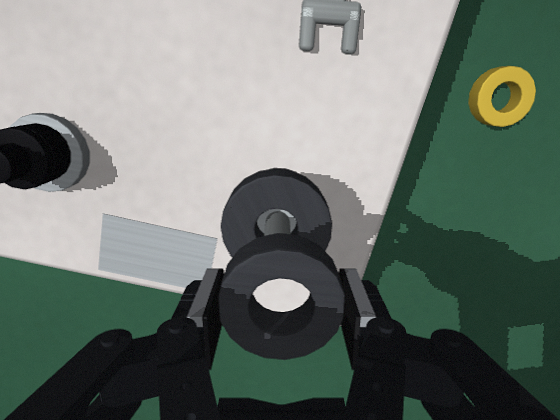

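```bash
python3 -m crank '[[0.002,0.003,-0.003,-0.5,-2.5,3,1],[0,0,0,0,0,0,1],[0,0,0,0,0,6,1],[0,0,0,0,0,0,1]]'; python3 go.py 0.5187 0.146 0.32
```

```text
t: 26.8
tool_pos: [0.5193, 0.1457, 0.3719]
tool_rot: [-3.141, 0.003, -0.004]
contact_force: [0.3, 0.2, -1.8]
opening: 0.0496
t 26.8 pos [0.5193 0.1457 0.3719] turn [-0.0006 -0.0024 -0.0017] shift mm (tool as it stands) [-0.7 -0.3 51.9] force [ 0.3  0.2 -1.8] open 0.0496
```

```bash
python3 -m crank '[[0,-0.002,-0.001,-0.5,0,8,1],[0,0,0,0,0,10,1],[0,0,0,0,0,10,1],[0,0,0,0,0,0,1]]'; python3 -m crank '[[0,0,0,0,0,8,1],[0,0,0,0,0,6,1],[0,0,0,0,0,3,1],[0,0,0,0,0,0,1]]'; python3 go.py 0.5187 0.146 0.32
```

```text
t: 27.13
tool_pos: [0.5186, 0.1457, 0.3409]
tool_rot: [-3.141, 0.001, -0.001]
contact_force: [-0.9, 0.0, -2.6]
opening: 0.0493
t: 27.47
tool_pos: [0.5181, 0.1457, 0.3202]
tool_rot: [-3.141, 0.0, 0.004]
contact_force: [-0.5, 0.1, -2.2]
opening: 0.0494
t 27.47 pos [0.5181 0.1457 0.3202] turn [-0.0001  0.0026 -0.0002] shift mm (tool as it stands) [ 0.6 -0.3  0.2] force [-0.5  0.1 -2.2] open 0.0494
```

```bash
python3 -m crank '[[0,0.002,0,0.5,0,1.5,1],[0,0,0,0,0,1,1]]';python3 -m crank '[[0,0,0,0,0,1.5,1],[0,0,0,0,0,1,1]]'
```

```text
t: 27.63
tool_pos: [0.5188, 0.1458, 0.3194]
tool_rot: [-3.141, 0.0, 0.002]
contact_force: [-4.0, -1.2, 3.6]
opening: 0.0495
t: 27.8
tool_pos: [0.5193, 0.1459, 0.3194]
tool_rot: [-3.141, -0.0, -0.0]
contact_force: [-1.7, -0.5, 0.3]
opening: 0.0495
```

Contact at 0.3194, against 0.320 expected. Release, retreat and check.

```bash
python3 -m crank '[[0,0,0,0,0,0.7,0.2],[0,0,0,0,0,0,-0.3],[0,0,0,0,0,0,-0.6],[0,0,0,0,0,0,-1],[0,0,0,0,0,0,-1],[0,0,0,0,0,0,-1]]'; python3 -m crank '[[0,0,0,0,0,-12,-1],[0,0,0,0,0,-30,-1],[0,0,0,0,0,-36,-1],[0,0,0,0,0,-20,-1],[0,0,0,0,0,0,-1]]'; python3 - <<'E'
from fit import *
o,p=look("e3",[])
g=(.5175,.1455,.147)
r=reg(p,o,"disc_small",g)
if r is not None: print(fit([(p,o,r)],SH["disc_small"],g))
look("e3s",[],"scene")
E
python3 go.py 0.476 -0.167 0.38
```

```text
t: 28.3
tool_pos: [0.5204, 0.146, 0.3202]
tool_rot: [-3.14, 0.0, -0.011]
contact_force: [0.1, 0.1, 0.1]
opening: 0.0853
t: 28.72
tool_pos: [0.519, 0.1458, 0.4219]
tool_rot: [-3.141, 0.0, -0.002]
contact_force: [0.1, 0.6, 0.6]
opening: 0.0855
28.7167 [0.519  0.1458 0.4219] [-3.1412e+00  3.0000e-04 -2.4000e-03]
(array([0.51984769, 0.14544389]), np.float64(0.2670359266222877))
28.8167 [0.5185 0.1457 0.4178] [ 3.1413e+00 -3.0000e-04 -5.6000e-03]
t 28.87 pos [0.5182 0.1456 0.4157] turn [ 0.0007  0.0071 -0.0002] shift mm (tool as it stands) [-41.8 312.6  36.2] force [ 0.2 -0.5 -0.3] open 0.0852
```

View pics/e3.png

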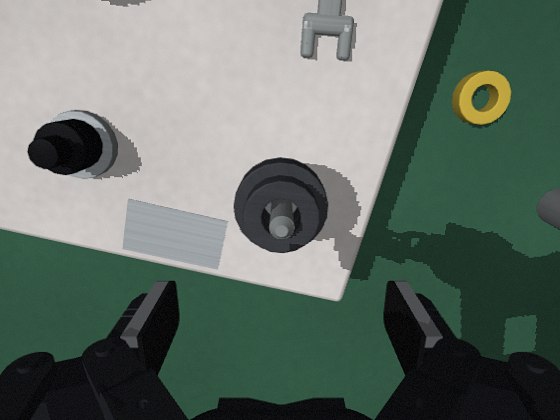

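View pics/e3s.png

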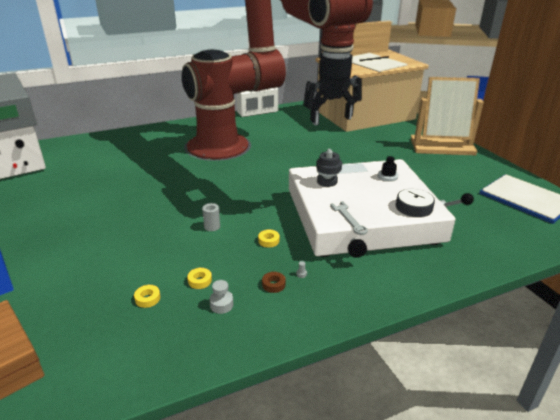

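Both discs are stacked on the spindle (wrist view, 281,205). Next the sleeve.

```bash
python3 -m crank '[[0,0.007,0,-3,25,0,-1],[0,0,0,-5,36,0,-1],[0,0,0,-5,36,0,-1],[0,0,0,-5,36,5,-1],[0,0,0,-5,36,10,-1],[0,0,0,-5,36,10,-1],[0,0,0,-5,36,5,-1],[0,0,0,-5,28,0,-1]]';python3 go.py 0.476 -0.167 0.38
```

```text
t: 29.53
tool_pos: [0.4754, -0.128, 0.3659]
tool_rot: [-3.135, -0.02, 0.04]
contact_force: [0.3, -0.3, -0.0]
opening: 0.0855
t 29.53 pos [ 0.4754 -0.128   0.3659] turn [-0.0065  0.0256  0.0129] shift mm (tool as it stands) [ -0.3  38.9 -14.4] force [ 0.3 -0.3 -0. ] open 0.0855
```

```bash
python3 -m crank '[[-0.006,0.025,0.012,3,18,0,-1],[0,0,0,0,10,0,-1],[0,0,0,0,0,0,-1],[0,0,0,0,0,0,-1]]'; python3 - <<'E'
from fit import *
o,p=look("f1",[])
g=(.476,-.167,0)
r=reg(p,o,"sleeve",(.476,-.167,.03))
if r is not None: print(fit([(p,o,r)],SH["sleeve"],g),fit([(p,o,r)],SH["sleeve"],g,True))
E
python3 go.py 0.476 -0.167 0.195
```

```text
t: 29.87
tool_pos: [0.4748, -0.1612, 0.3556]
tool_rot: [-3.134, 0.012, 0.025]
contact_force: [-0.2, 0.2, 0.3]
opening: 0.0851
29.8667 [ 0.4748 -0.1612  0.3556] [-3.1342  0.0125  0.0253]
(array([ 0.47635531, -0.16660523]), np.float64(0.1268198266431036)) (array([ 0.47215582, -0.16709223, -0.01239495]), np.float64(0.07353206865401987))
t 29.97 pos [ 0.4751 -0.1605  0.3561] turn [-0.0068  0.0152 -0.0064] shift mm (tool as it stands) [  3.4   7.6 161. ] force [ 1.  -0.1  0.3] open 0.0855
```

View pics/f1.png

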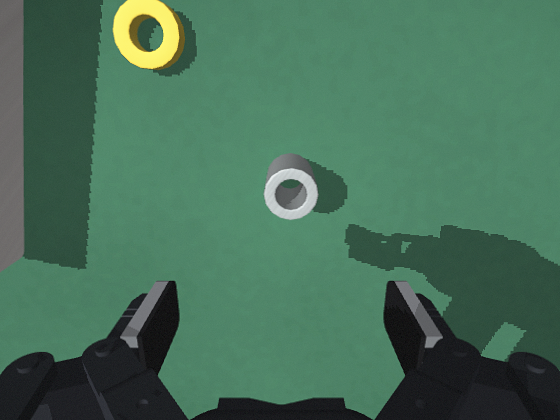

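```bash
python3 -m crank '[[-0.007,0.015,-0.006,2,4,15,-1],[0,0,0,0,3,25,-1],[0,0,0,0,0,15,-1],[0,0,0,0,0,0,-1],[0,0,0,0,0,0,-1]]'; python3 - <<'E'
from fit import *
o,p=look("f2",[])
d=np.load("pics/f1.npz");o1=dict(tool_pos=d["pos"],tool_rot=d["rot"])
print("f1 top rim centre",atz(p,(290.8,193),.06,o1))
g=(.476,-.167,0)
r=reg(p,o,"sleeve",(.476,-.167,.03))
if r is not None: print(fit([(p,o,r)],SH["sleeve"],g),fit([(p,o,r)],SH["sleeve"],g,True))
E
python3 go.py 0.476 -0.167 0.195
```

```text
t: 30.38
tool_pos: [0.479, -0.1619, 0.3018]
tool_rot: [3.14, 0.016, 0.007]
contact_force: [-0.6, 0.5, 0.0]
opening: 0.0853
30.3833 [ 0.479  -0.1619  0.3018] [3.1404 0.016  0.0071]
f1 top rim centre [ 0.47680112 -0.1673702   0.06      ]
(array([ 0.47576068, -0.16693218]), np.float64(0.06540591954344542)) (array([ 0.47322263, -0.16705464, -0.0068833 ]), np.float64(0.029794721407624635))
t 30.48 pos [ 0.479  -0.1622  0.3025] turn [ 0.0018 -0.0057  0.0098] shift mm (tool as it stands) [ -3.7   4.6 107.5] force [-0.1 -0.9  0.1] open 0.0853
```

View pics/f2.png

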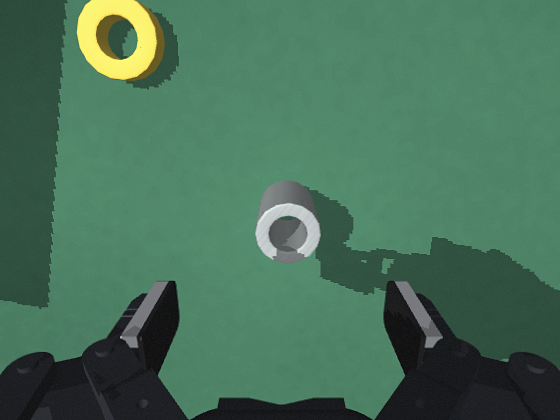

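```bash
python3 -m crank '[[0.002,-0.005,0.009,-2,3,15,-1],[0,0,0,-1,2,20,-1],[0,0,0,0,0,15,-1],[0,0,0,0,0,0,-1]]'; python3 go.py 0.4755 -0.167 0.195
```

```text
t: 30.82
tool_pos: [0.478, -0.1676, 0.255]
tool_rot: [3.137, 0.002, 0.015]
contact_force: [-0.7, 0.1, -0.4]
opening: 0.0857
t 30.82 pos [ 0.478  -0.1676  0.255 ] turn [ 0.0048 -0.0096  0.0015] shift mm (tool as it stands) [-3.1 -0.9 59.9] force [-0.7  0.1 -0.4] open 0.0857
```

```bash
python3 -m crank '[[0.004,-0.009,0.001,-1.5,-0.5,15,-1],[0,0,0,-1,0,20,-1],[0,0,0,0,0,18,-1],[0,0,0,0,0,0,-1]]'; python3 go.py 0.4755 -0.167 0.195
```

```text
t: 31.15
tool_pos: [0.4765, -0.168, 0.2012]
tool_rot: [3.139, -0.001, 0.006]
contact_force: [-1.0, 0.3, -0.2]
opening: 0.0854
t 31.15 pos [ 0.4765 -0.168   0.2012] turn [ 0.0028 -0.0038 -0.0005] shift mm (tool as it stands) [-1.  -1.   6.2] force [-1.   0.3 -0.2] open 0.0854
```

```bash
python3 -m crank '[[0.002,-0.003,0,-0.8,-0.8,5,-1],[0,0,0,0,0,0,-0.5],[0,0,0,0,0,0,0],[0,0,0,0,0,0,1],[0,0,0,0,0,0,1],[0,0,0,0,0,0,1],[0,0,0,0,0,0,1],[0,0,0,0,0,0,1]]' 70; python3 go.py 0.476 -0.167 0.195; python3 -m crank '[[0,0,0,0,0,-10,1],[0,0,0,0,0,-20,1],[0,0,0,0,0,-20,1],[0,0,0,0,0,-10,1],[0,0,0,0,0,0,1],[0,0,0,0,0,0,1]]'; python3 held.py sleeve 0.195; python3 go.py 0.5185 0.1455 0.42;  python3 - <<'E'
from w import *
look("f3",[])
E
```

```text
t: 31.82
tool_pos: [0.4765, -0.1674, 0.1988]
tool_rot: [3.14, -0.001, 0.005]
contact_force: [0.2, -0.9, -4.1]
opening: 0.0413
t 31.82 pos [ 0.4765 -0.1674  0.1988] turn [ 0.0014 -0.0032 -0.0007] shift mm (tool as it stands) [-0.5 -0.4  3.8] force [ 0.2 -0.9 -4.1] open 0.0413
t: 32.32
tool_pos: [0.4744, -0.1664, 0.2596]
tool_rot: [-3.14, 0.001, 0.005]
contact_force: [-0.0, -0.4, -4.0]
opening: 0.041
t 32.42 pos [ 0.4743 -0.1664  0.2588] turn [-0.002   0.0042 -0.0008] shift mm (tool as it stands) [  43.3 -312.2 -160.7] force [ 0.4  0.4 -5.2] open 0.0408
32.4167 [ 0.4743 -0.1664  0.2588] [-3.1395e+00  1.2000e-03  6.7000e-03]Traceback (most recent call last):
  File "held.py", line 8, in <module>
    x,c=fit([(p,o,r)],SH[q],x0,fz); x=np.append(x,x0[2]) if len(x)<3 else x
        ~~~^^^^^^^^^^^^^^^^^^^^^^^
  File "fit.py", line 16, in fit
    R=[cv2.resize(v[2].astype(np.uint8),None,fx=S/2,fy=S/2,interpolation=cv2.INTER_NEAREST).astype(bool) for v in views]
                  ^^^^^^^^^^^
AttributeError: 'NoneType' object has no attribute 'astype'
```

View pics/f3.png

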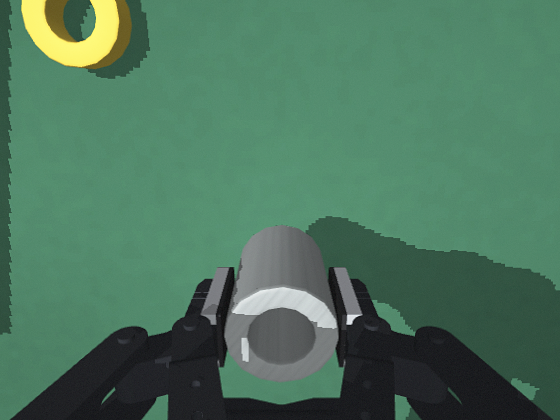

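```bash
sed -i 's/r=reg(p,o,q,x0)/r=reg(p,o,q,x0+np.array([0,0,.03 if q=="sleeve" else 0]))/' held.py; sed -i 's/best\[0\]>35/best[0]>60/' fit.py; python3 held.py sleeve 0.1965; python3 -m crank '[[-0.002,0.004,0,1,-6,-34,1],[0,0,0,3,-12,-36,1],[0,0,0,4,-20,-33,1],[0,0,0,5,-28,-25,1],[0,0,0,6,-34,-15,1],[0,0,0,6,-36,-5,1],[0,0,0,6,-36,0,1],[0,0,0,6,-36,0,1]]'; python3 go.py 0.5185 0.146 0.42
```

```text
sleeve world [ 0.4728 -0.1664  0.0618] rel TCP mm (world axes) [-1.300e+00 -1.000e-01 -1.965e+02] 0.073
sleeve world [ 0.4695 -0.1666  0.0568] rel TCP mm (world axes) [  -4.6   -0.4 -201.5] 0.015
t: 33.23
tool_pos: [0.5123, 0.0438, 0.4054]
tool_rot: [-3.134, 0.024, 0.023]
contact_force: [1.9, 0.7, -4.0]
opening: 0.0408
t 33.23 pos [0.5123 0.0438 0.4054] turn [-0.007   0.0146 -0.015 ] shift mm (tool as it stands) [   4.4 -102.4  -14. ] force [ 1.9  0.7 -4. ] open 0.0408
```

```bash
python3 -m crank '[[-0.007,0.014,-0.015,1,-28,-10,1],[0,0,0,1,-28,-4,1],[0,0,0,1,-22,0,1],[0,0,0,0,-8,0,1],[0,0,0,0,0,0,1],[0,0,0,0,0,0,1]]'; python3 go.py 0.5185 0.146 0.41
```

```text
t: 33.73
tool_pos: [0.5151, 0.1405, 0.4148]
tool_rot: [-3.14, -0.017, 0.013]
contact_force: [-0.0, 0.4, -4.1]
opening: 0.0413
t 33.73 pos [0.5151 0.1405 0.4148] turn [-0.0013  0.008   0.0107] shift mm (tool as it stands) [ 3.5 -5.4  4.8] force [-0.   0.4 -4.1] open 0.0413
```

```bash
python3 -m crank '[[-0.001,0.008,0.01,3,-5,3,1],[0,0,0,0,0,0,1],[0,0,0,0,0,0,1]]'; python3 held.py sleeve 0.1965; python3 go.py 0.5185 0.146 0.41; python3 - <<'E'
from w import *
look("f4",[])
E
```

```text
t: 33.98
tool_pos: [0.5184, 0.1434, 0.4097]
tool_rot: [3.14, -0.006, -0.003]
contact_force: [0.4, -0.9, -5.1]
opening: 0.0408
sleeve world [0.5175 0.1423 0.2132] rel TCP mm (world axes) [  -1.    -1.1 -196.5] 0.071
sleeve world [0.5145 0.1424 0.2083] rel TCP mm (world axes) [  -3.9   -1.  -201.4] 0.013
t 34.08 pos [0.5183 0.1434 0.4097] turn [ 0.0013  0.0021 -0.0037] shift mm (tool as it stands) [ 0.1 -2.6 -0.3] force [-0.1 -0.2 -4.2] open 0.041
34.0833 [0.5183 0.1434 0.4097] [ 3.1402 -0.0059 -0.0034]
```

View pics/f4.png

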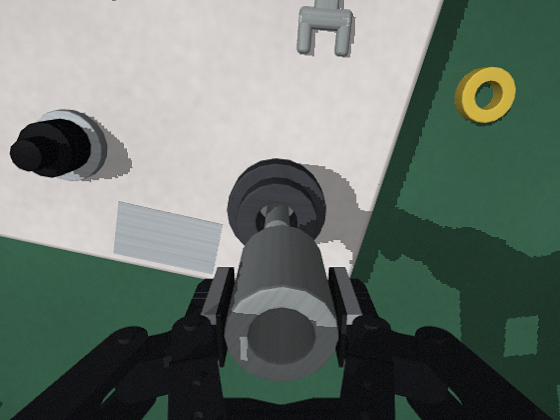

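```bash
python3 -m crank '[[0.001,0.002,-0.003,0.5,-2.8,4,1],[0,0,0,0,0,0,1],[0,0,0,0,0,6,1],[0,0,0,0,0,0,1]]'; python3 go.py 0.519 0.1462 0.3615; python3 - <<'E'
from w import *
look("f5s",[],"scene"); look("f5t",[],"top"); look("f5",[])
a=cv2.imread("pics/f5s.png")[90:210,270:430]; b=cv2.imread("pics/f5t.png")[180:290,130:270]
cv2.imwrite("pics/f5x.png",cv2.resize(a,None,fx=4,fy=4,interpolation=cv2.INTER_CUBIC))
E
```

```text
t: 34.47
tool_pos: [0.5191, 0.1455, 0.3996]
tool_rot: [3.142, -0.003, 0.003]
contact_force: [0.2, -0.3, -4.2]
opening: 0.041
t 34.47 pos [0.5191 0.1455 0.3996] turn [ 0.     -0.0016 -0.0021] shift mm (tool as it stands) [-0.2 -0.7 38.1] force [ 0.2 -0.3 -4.2] open 0.041
34.4667 [0.5191 0.1455 0.3996] [ 3.1415e+00 -3.3000e-03  2.5000e-03]
34.5167 [0.5193 0.1455 0.4004] [-3.1415  0.0032 -0.0043]
34.5667 [0.5194 0.1456 0.401 ] [-3.1413  0.0032 -0.0056]
```

View pics/f5x.png

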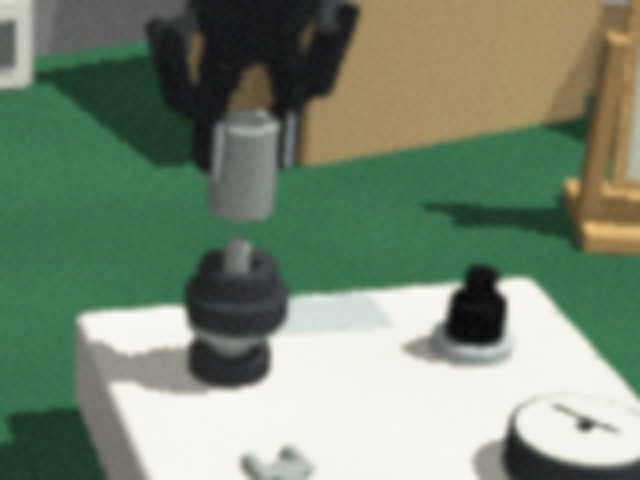

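View pics/f5.png

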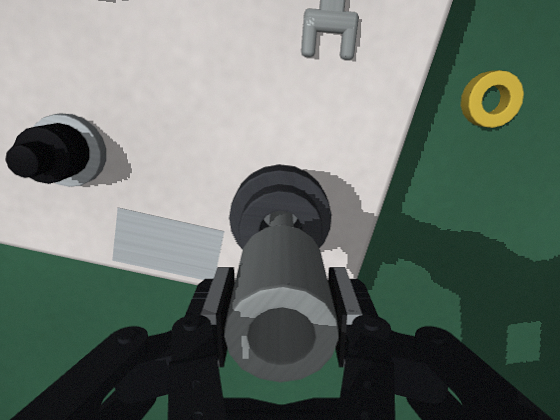

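The enlarged scene view shows the sleeve underside (242,215) directly over the spindle tip (238,240). Lowering in small steps and watching the side force.

```bash
python3 -m crank '[[0,-0.002,-0.002,0,-0.5,8,1],[0,0,0,0,0,8,1],[0,0,0,0,0,4,1],[0,0,0,0,0,0,1]]'; python3 go.py 0.519 0.1462 0.3615
```

```text
t: 34.95
tool_pos: [0.5196, 0.1463, 0.3799]
tool_rot: [-3.141, -0.001, -0.005]
contact_force: [-0.5, 0.2, -4.1]
opening: 0.0409
t 34.95 pos [0.5196 0.1463 0.3799] turn [-0.0005 -0.0031  0.0004] shift mm (tool as it stands) [-0.6  0.1 18.4] force [-0.5  0.2 -4.1] open 0.0409
```

```bash
python3 -m crank '[[0,-0.003,0,-0.5,0,3,1],[0,0,0,0,0,4,1],[0,0,0,0,0,0,1]]'; python3 -m crank '[[0,0,0,0,0,4,1],[0,0,0,0,0,3,1],[0,0,0,0,0,0,1]]'; python3 go.py 0.519 0.1462 0.3615
```

```text
t: 35.2
tool_pos: [0.5188, 0.1463, 0.3713]
tool_rot: [-3.141, -0.001, 0.003]
contact_force: [0.1, 0.7, -4.0]
opening: 0.041
t: 35.45
tool_pos: [0.5189, 0.1463, 0.3637]
tool_rot: [-3.141, -0.001, 0.002]
contact_force: [0.8, -1.0, -4.3]
opening: 0.0407
t 35.45 pos [0.5189 0.1463 0.3637] turn [-0.0003  0.0013  0.0005] shift mm (tool as it stands) [0.1 0.1 2.2] force [ 0.8 -1.  -4.3] open 0.0407
```

```bash
python3 -m crank '[[0,0.001,0,0,0,1.5,1],[0,0,0,0,0,1,1]]';python3 -m crank '[[0,0,0,0,0,1.5,1],[0,0,0,0,0,1,1]]'
```

```text
t: 35.62
tool_pos: [0.5192, 0.1464, 0.3635]
tool_rot: [-3.141, -0.001, -0.001]
contact_force: [-2.3, -0.7, -1.1]
opening: 0.041
t: 35.78
tool_pos: [0.5193, 0.1464, 0.3635]
tool_rot: [-3.141, -0.001, -0.003]
contact_force: [-3.7, -0.1, 1.3]
opening: 0.0409
```

Contact at 0.3635 matches the grasp height (0.1988 above the bench), and it is well below where the spindle tip alone would have stopped it. Releasing.

```bash
python3 -m crank '[[0,0,0,0,0,1,1],[0,0,0,0,0,0.5,0.3],[0,0,0,0,0,0,0],[0,0,0,0,0,0,-0.4],[0,0,0,0,0,0,-1],[0,0,0,0,0,0,-1],[0,0,0,0,0,0,-1]]'; python3 -m crank '[[0,0,0,0,0,-12,-1],[0,0,0,0,0,-20,-1],[0,0,0,0,0,-30,-1],[0,0,0,0,0,-20,-1],[0,0,0,0,0,0,-1]]'; python3 - <<'E'
from fit import *
o,p=look("g1",["sleeve"])
L=[];g=(.5175,.1455,.165)
r=reg(p,o,"sleeve",(.5175,.1455,.195))
if r is not None: print("wrist",fit([(p,o,r)],SH["sleeve"],g)); L.append((p,o,r))
for n in("scene","top"):
    o,p=look("g1"+n,["sleeve","cap"],n)
    r=reg(p,o,"sleeve",(.5175,.1455,.195))
    if r is not None: print(n,fit([(p,o,r)],SH["sleeve"],g)); L.append((p,o,r))
print(fit(L,SH["sleeve"],g,True))
a=cv2.imread("pics/g1scene.png")[130:230,290:430]
cv2.imwrite("pics/g1x.png",cv2.resize(a,None,fx=5,fy=5,interpolation=cv2.INTER_CUBIC))
E
```

```text
t: 36.37
tool_pos: [0.5204, 0.1465, 0.3632]
tool_rot: [-3.14, -0.001, -0.014]
contact_force: [-0.4, -0.2, 0.8]
opening: 0.0852
t: 36.78
tool_pos: [0.5195, 0.1463, 0.4493]
tool_rot: [-3.14, -0.001, -0.011]
contact_force: [0.2, 0.5, 1.3]
opening: 0.0856
36.7833 [0.5195 0.1463 0.4493] [-3.1403e+00 -7.0000e-04 -1.1300e-02]
sleeve mark 0.75 [0.5169 0.1485 0.1661] [277.4 212.6]
sleeve outl 0.84 cent 280.4 229.5 bbox 245 316 183 273
wrist (array([0.5191952 , 0.14623488]), np.float64(0.038376772709850515))
36.9833 [0.5187 0.1462 0.442 ] [ 3.1414e+00  5.0000e-04 -5.2000e-03]
sleeve mark 0.65 [0.5219 0.1454 0.1661] [330.  154.5]
sleeve outl 0.66 cent 329.4 144.4 bbox 321 338 131 158
sleeve outl 0.55 cent 386.1 177.3 bbox 377 396 171 181
cap mark 0.81 [0.5613 0.3093 0.0994] [388.9 172.1]
cap outl 0.71 cent 389.1 167.1 bbox 382 396 156 176
scene (array([0.52280604, 0.14075006]), np.float64(0.09780334728033473))
37.2833 [0.5188 0.1462 0.4422] [ 3.1414e+00  5.0000e-04 -5.3000e-03]
sleeve mark 0.57 [0.5185 0.1457 0.1646] [193.1 234.8]
sleeve outl 0.43 cent 183.9 236.4 bbox 181 186 234 239
top (array([0.513  , 0.14525]), np.float64(0.938396176314392))
(array([0.51683022, 0.14584134, 0.16046107]), np.float64(0.360227807171657))
```

View pics/g1x.png

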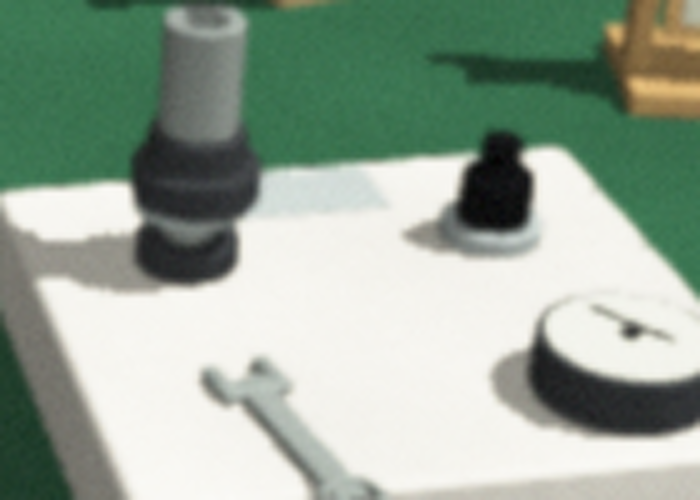

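View pics/g1.png

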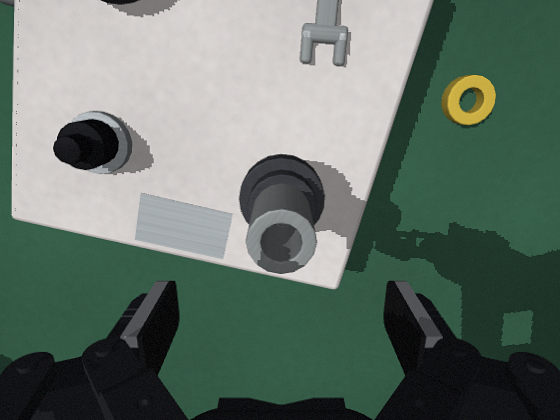

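View pics/g1top.png

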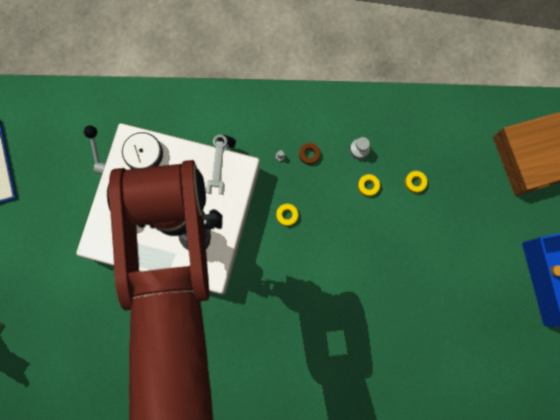

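The pictures show the sleeve upright on the discs, the cap flat on the flange, and the bystanders unmoved: spanner (218,165), bolt (281,155) and knobbed weight (361,148) in the top view. The fingers are clear above. Handing in.

```bash
python3 -m crank '[[0,0,0,0,0,0,-1],[0,0,0,0,0,0,-1],[0,0,0,0,0,0,-1]]'; python3 -c "
from station import ctrl
print(ctrl.finish_job())"
```

```text
t: 37.83
tool_pos: [0.5189, 0.1462, 0.4435]
tool_rot: [-3.141, -0.001, 0.002]
contact_force: [-0.6, -1.2, -0.0]
opening: 0.0857
the job is handed in; nothing more can be done
None
```

I closed the test port with the black cap, then loaded the large disc, the small disc and the steel sleeve onto the post in that order. Each piece was lowered until light contact and released there. The job was handed in at about t = 38 s; no verdict was reported.

**What agreed:**
- Contact heights matched the expected seats to about 1 mm.
- The wrist-camera fits, using the stated seat heights, put the cap, discs and sleeve within about 3 mm of their axes.
- The last pictures showed the stack upright, the cap flat on its flange, and the spanner, bolt and knobbed weight where they started. The gripper was open and well above the sleeve.

**What disagreed or failed:**
- **Scene view:** its fit of the sleeve was about 5 mm off in x and y. I put this down to the coarse outline.
- **Top view:** its sleeve fit was useless because the arm hid the stack. That also spoils the combined fit.
- **Wrist view:** when the height was left free, its fits came out 2 to 12 mm low, while the contact heights fitted the text.

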